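# Load the tissue-prep station

### The job

Get the tissue-prep station ready to run: stand the vial and the beaker in the aluminium blocks bored for them, lay the petri dish in its shallow round holder, and seat the grinding jar on the mill drive, pushed fully home and turned clockwise nearly a quarter turn, lugs under the collar to the lock dots, so that it is locked. Keep every vessel upright, and leave the roll of tape and the timer where they are.

Things in the scene. Friction and masses are not known exactly. Their poses are not given: they have to be found in the camera images.
- grinding_jar: Loose grinding jar, upright, 60 mm tall, 0.12 kg: clear cup 47 mm wide, grey foot 48 mm, white ribbed lid 52 mm wide (heights 46 to 60 mm; grip here). At the foot two grey lugs on its +x and -x axis (12 mm wide, heights 1 to 6 mm, tips 31 mm from the axis); half a turn looks the same. Origin: centre of underside. On the drive's deck it turns with light friction and stays where left.
- mill_drive: Fixed round white mill drive, 84 mm wide, bayonet collar on top, dial at -x. Origin: centre of underside; deck for the jar's foot at z 30 mm, collar top 42 mm, mouth 54 mm wide. Lugs enter by gaps on its +x and -x axis (black lines; within 6 degrees), then turn clockwise (from above) under the lip: locked past 60 degrees, rightly about 80 (black dots), solid stop near 90; no anticlockwise.
- vial: loose amber glass vial with a white crimped neck and pink cap, 24 mm across (23.6 mm body to 41 mm height, narrower cap above), 51 mm tall, 0.02 kg, stands upright. Origin: centre of the underside, z up.
- vial_block: fixed square aluminium block, 60 x 60 mm, top at 28 mm, with one round bore 31 mm across and 20 mm deep in its middle: the vial's holder. Origin: centre of the underside, z up; bore floor at 8 mm.
- beaker: loose clear glass beaker with a pale bottom, 45 mm across the rim and 43 mm at mid height, 56 mm tall, 0.03 kg, stands upright. Origin: centre of the underside, z up.
- beaker_block: fixed square aluminium block, 72 x 72 mm, top at 28 mm, with one round bore 53 mm across and 20 mm deep in its middle: the beaker's holder. Origin: centre of the underside, z up; bore floor at 8 mm.
- petri_dish: loose closed petri dish, beige disc 61 mm across, 15 mm tall, 0.03 kg, lies flat. Origin: centre of the underside, z up. Grip it across its 61 mm.
- dish_holder: fixed low round aluminium holder, 80 mm across, rim at 12 mm, with a shallow round recess 69 mm across and 5 mm deep: the petri dish's holder. Origin: centre of the underside, z up; recess floor at 7 mm.
- tape_roll: bystander: roll of cream tape lying flat, 49 mm across, 32 mm tall, behind the work. Origin: centre of the underside.
- timer: bystander: flat white bench timer, 62 x 66 mm, 19 mm tall, behind the work. Origin: centre of the underside. (A microscope stands fixed to the right of the work: its focus knob reaches to y = +0.07 m at x = 0.60 to 0.66 m, 0.23 to 0.29 m up; keep the gripper's body clear of it.)
Things that resemble listed ones, but are neither listed nor needed, are in the scene too. What is meant by the vial is not black, red or yellow, and is the smaller of those in its own colour.

How it is judged:
At the end, for the whole second after the job is handed in: Vial, beaker and dish rest on the floors of their own holders (centre within 8 mm, height 3.5 mm); the jar is on the drive's deck (within 6 mm, height 3.5 mm), lugs turned at least 57 degrees from the gaps; all within 7 degrees of upright, released, at rest (horizontal distance between vial and vial_block below 0.008 m and z of vial in the frame of vial_block between 0.0045 and 0.0115 m and angle between each of vial, beaker, petri_dish, grinding_jar's own z axis and vertical below 0.12 rad and linear speed of each of vial, beaker, petri_dish, grinding_jar below 0.02 m/s and horizontal distance between beaker and beaker_block below 0.008 m and z of beaker in the frame of beaker_block between 0.0045 and 0.0115 m and horizontal distance between petri_dish and dish_holder below 0.008 m and z of petri_dish in the frame of dish_holder between 0.0035 and 0.0105 m and horizontal distance between grinding_jar and mill_drive below 0.006 m and z of grinding_jar in the frame of mill_drive between 0.0265 and 0.0335 m and angle between the x axis of grinding_jar and the x axis of mill_drive, either way round above 1 rad); the robot touches nothing.
It fails at once if a vessel is tipped over (more than 40 degrees from upright) (angle between any of grinding_jar, vial, beaker, petri_dish's own z axis and vertical above 0.7 rad).
It fails at once if the roll of tape or the timer is pushed more than 30 mm from its place (distance of any of tape_roll, timer from where it was at the start of the episode above 0.03 m).
It also fails if it takes over 102 s, if anything falls off the work surface, if the arm or the gripper's body presses on something with over 40 N, if the wrist force passes 120 N, or if a joint passes its speed limit or range.

### The arm

A 6-joint arm with a two-finger parallel gripper is mounted at the origin on a cart in front of the work surface, level with it; the furniture and walls round the work are solid. World frame = base frame: x ahead of the robot, y to its left, z up, the work surface at z = 0. Lengths are in m, angles in rad, forces in N, time in s.
With the tool pointing down it reaches from about 0.25 to 0.775 m from the base axis. Payload 4 kg.
Tool frame: the origin (TCP) lies at the very end of the fingers, on their centre line; the grasp point (between the pads) lies 19 mm behind it; z points along the fingers, y is the direction in which the jaws open and shut (so a half turn about z gives the same grasp; the last joint's range is limited). The gripper opens to 85 mm and grips with 20 to 120 N. Pads are 22 mm wide; open, the fingers measure 114 mm over their backs; the gripper's body (76 mm by 85 mm) begins 54 mm behind the grasp point. The pads swing forward as they close: fully open they stand 13 mm farther back than shut.
Start: joints at [1.209, 0.087, 1.371, -0, 1.684, -0.103], TCP at [0.141, 0.532, 0.231] pointing down, gripper open.
Joint ranges: [-3.1, 3.1], [-0.76, 2.03], [0.27, 2.55], [-1.08, 4.22], [0.17, 2.65], [-2.57, 2.57]. Speed limits (rad/s): [2.79, 2.79, 3.14, 3.14, 3.14, 3.14].

### API

Orientations are given as a unit quaternion [x, y, z, w].
In Python, from workcell import arm gives the robot as it stands.
- The arm moves only by the tool drive_tool, never from a script. Its arguments are lists of equal length, an entry for each row: "hand": the closure, from 0 (fully open) to 1 (shut); "linear": the shift along the tool's x, y, z in units of 40 mm (1.0 is 40 mm), a list of three; "turn": the turn, a rotation vector about the tool's x, y, z in units of 6 degrees (1.0 is 6 degrees), a list of three. In form: {"hand": [hand, ...], "linear": [[dx, dy, dz], ...], "turn": [[rx, ry, rz], ...]}. A call has 1 to 20 rows; each row shifts and turns the pose as measured when the row begins, along the tool's axes as they then stand; what a row does not reach is not made up. A row lasts 1/12 s, in which the tool goes at most 41.7 mm and 7.16 degrees, less where a joint would pass 70% of its speed; a pose out of reach is approached as far as the arm can. A call is refused whole if a number of a shift passes 1 or a number of a turn 1, either way. A call with a gripper value outside its range is refused whole. The fingers move at their own pace and stop on an object; "force" is the grip in N (left out, the last holds). Time passes only in rows, so rows that do not move let the fingers close. It gives the time, the measured TCP pose, the force and the opening at its end, in the units of the state.
- arm.state(): the state, without advancing time (a new reading comes with each control period).
- arm.get_image(name): name is "scene" or "top"; returns a dict with "pixels" (480x640x3 uint8, blue, green, red), "depth" (480x640 float32, m along the optical axis (not along the pixel's ray), 0 where there is no reading), "vertical_fov" (degrees; the focal length in pixels is half the picture's height over the tangent of half this angle, whatever the lens; pixels are square), "cx", "cy" (the principal point, pixels), "camera_from_world" (4x4, takes a point from world to camera coordinates). Camera axes: x right, y down, z forward; pixel columns grow to the right and rows downward; lengths in m; the calibration is good to about 2 mm. A picture is of the moment at which its call begins.
- arm.sign_off(): hands the job in, once; it reports no verdict.
The state is a dict: "clock": time; "q": joint angles; "joint_velocities": joint speeds; "joint_torque": joint torques, N m; "tcp_pos": TCP position; "tool_rot": TCP orientation; "contact_force": force on the tool from outside, world axes, zero at the start; "ft_torque": the same for the moment, N m; "finger_gap": finger opening in m.
Only numpy, scipy, OpenCV 4.12 (cv2) and the standard library are available. Lean on these libraries where they do the work, as an engineer would, in place of code of your own. Each camera call takes 0.05 s, during which the arm holds its last target.

## Working session

There is one attempt and no reset: what is moved stays moved. The work goes in short steps, Python scripts to look and compute and a tool call to move; the robot and the scene stay as the last step left them, time stands still between calls to the robot, and variables do not carry over. Pictures are saved under pics/ and viewed, and the job is handed in when it is done.

Besides the shell and the picture viewer there is one more tool, called after "Emit:" as a command line: name --argument value ..., lists and objects as JSON in quotes. drive_tool: Moves the arm, as the interface text tells. Its arguments: {"type":"object","properties":{"hand":{"type":"array"},"linear":{"type":"array"},"turn":{"type":"array"},"force":{"type":"number"}},"required":["hand","linear","turn"]}

```bash
ls; mkdir -p pics; cat > h.py <<'E'
from workcell import arm
import numpy as np, cv2
def grab(n,tag):
    d=arm.get_image(n); np.savez(f'pics/{tag}.npz',**{k:np.array(v) for k,v in d.items()}); cv2.imwrite(f'pics/{tag}.png',d['pixels']); return d
def load(tag):
    return dict(np.load(f'pics/{tag}.npz'))
def cam(d):
    h=d['pixels'].shape[0]; f=h/2/np.tan(np.radians(float(d['vertical_fov']))/2); return f,float(d['cx']),float(d['cy']),np.array(d['camera_from_world'])
def ray(d,u,v):
    f,cx,cy,T=cam(d); R=T[:3,:3]; o=-R.T@T[:3,3]; r=R.T@np.array([(u-cx)/f,(v-cy)/f,1]); return o,r
def onz(d,u,v,z):
    o,r=ray(d,u,v); return o+r*(z-o[2])/r[2]
def pt(d,u,v):
    o,r=ray(d,u,v); return o+r*d['depth'][int(v),int(u)]
def proj(d,p):
    f,cx,cy,T=cam(d); c=T[:3,:3]@np.array(p)+T[:3,3]; return f*c[0]/c[2]+cx, f*c[1]/c[2]+cy
def cloud(d):
    f,cx,cy,T=cam(d); D=d['depth']; v,u=np.mgrid[:D.shape[0],:D.shape[1]]
    c=np.stack([(u-cx)/f*D,(v-cy)/f*D,D],-1); w=(c-T[:3,3])@T[:3,:3]; w[D==0]=np.nan; return w
E
python3 - <<'E'
from h import *
for n in ('scene','top'):
    d=grab(n,n+'0'); f,cx,cy,T=cam(d); print(n,f,cx,cy,np.round(-T[:3,:3].T@T[:3,3],3),np.round(T[:3,:3],2).tolist())
print(arm.state())
E
```

```text
pics
scene 502.2521491713533 315.6200957630509 236.47902071093827 [ 0.004 -0.063  0.571] [[0.49, -0.87, 0.0], [-0.54, -0.3, -0.79], [0.69, 0.38, -0.62]]
top 477.21190718227933 318.06058982802574 242.1832518782249 [0.543 0.223 0.884] [[0.03, -1.0, -0.03], [-1.0, -0.03, -0.08], [0.08, 0.03, -1.0]]
{'clock': 0.1, 'q': array([ 1.20889823e+00,  8.79162125e-02,  1.37210872e+00, -8.35550232e-06,
        1.68361986e+00, -1.03082485e-01]), 'joint_velocities': array([-0.00108189, -0.00186232, -0.00331807,  0.00037452, -0.0002863 ,
       -0.00129118]), 'joint_torque': array([ 2.18407513e-03, -3.53013575e+01, -3.14218819e+01, -1.11867153e-04,
        7.95519445e-03,  5.35165981e-06]), 'tcp_pos': array([0.14060154, 0.53125709, 0.23023415]), 'tool_rot': array([ 1.29047318e-01,  9.91637906e-01, -9.99420295e-04, -2.32368004e-04]), 'contact_force': array([-0.01400928,  0.34460031,  0.36501539]), 'ft_torque': array([-0.01400413, -0.00926395,  0.03182084]), 'finger_gap': 0.08553313526716022}
```

View pics/scene0.png

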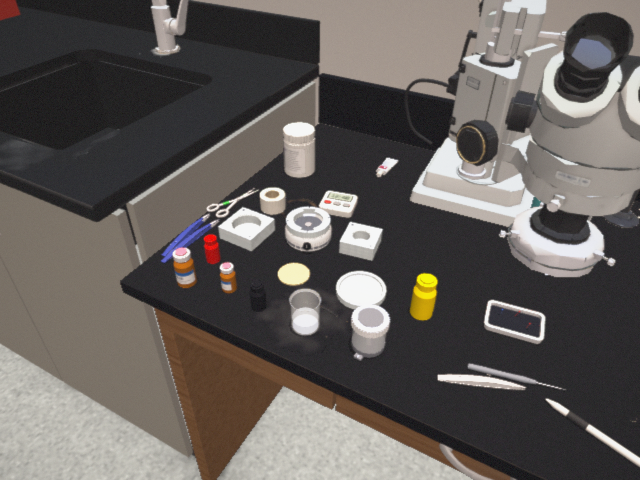

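View pics/top0.png

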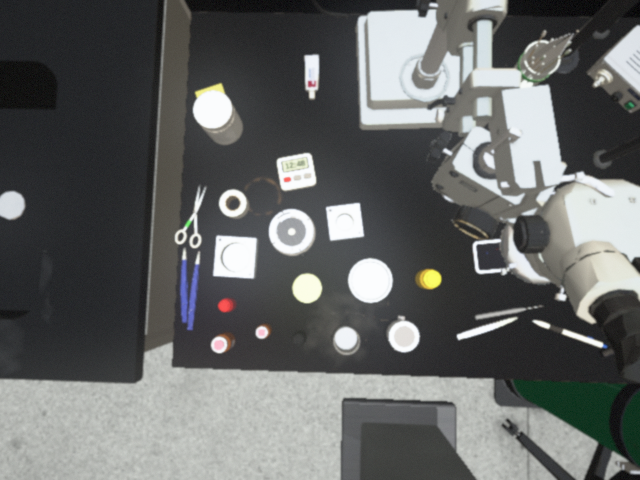

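The scene view shows the amber vials at (185,268) large and (228,278) small, the beaker at (305,312) and the jar at (369,330). The dish is at (294,273), its holder at (361,290), the drive at (308,228), the beaker block at (247,228) and the vial block at (361,240). In the top view the small vial is at (262,332), and the drive at (292,231). I'll zoom in next.

```bash
python3 - <<'E'
from h import *
a=load('top0')['pixels']; b=load('scene0')['pixels']
cv2.imwrite('pics/t0z.png',cv2.resize(a[180:370,200:440],None,fx=3.3,fy=3.15,interpolation=cv2.INTER_CUBIC)[:600])
cv2.imwrite('pics/s0z.png',cv2.resize(b[180:375,200:440],None,fx=3.3,fy=3.07,interpolation=cv2.INTER_CUBIC)[:600])
d=load('top0')
w=cloud(d)
for n,u,v in [('smallvial',262,332),('bigvial',220,344),('beaker',346,340),('jar',403,335),('dish',307,288),('holder',370,281),('drive',292,231),('driverim',292,212),('bblock',220,240),('vblock',332,210),('tape',233,195),('table',300,345)]:
    print(n,np.round(w[v,u],4))
E
```

```text
smallvial [0.452  0.3414 0.053 ]
bigvial [0.4307 0.4107 0.0646]
beaker [0.4393 0.1951 0.0196]
jar [0.4559 0.1002 0.0609]
dish [0.5293 0.2686 0.0025]
holder [0.5457 0.1535 0.005 ]
drive [0.6312 0.2976 0.0296]
driverim [0.6641 0.2978 0.0411]
bblock [0.6116 0.4284 0.026 ]
vblock [0.6712 0.2266 0.0299]
tape [0.6939 0.4073 0.0308]
table [0.4314 0.2753 0.0472]
```

View pics/t0z.png

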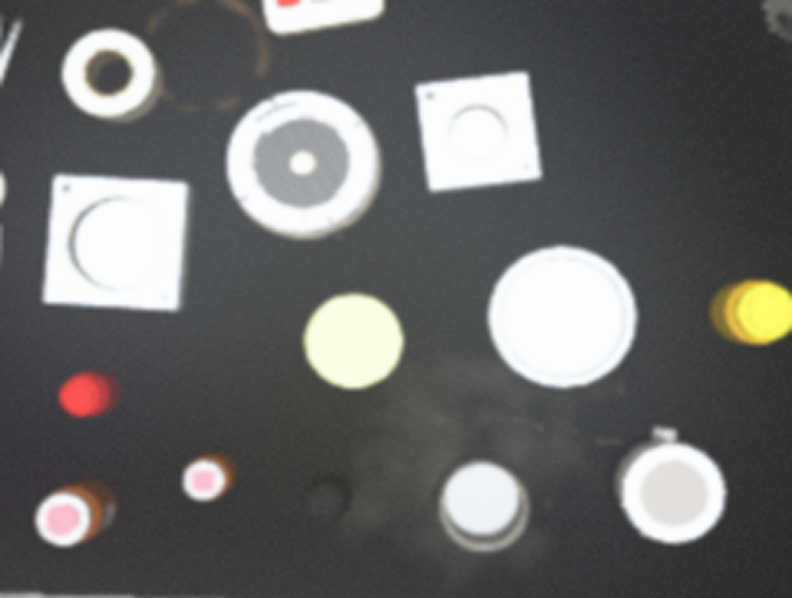

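View pics/s0z.png

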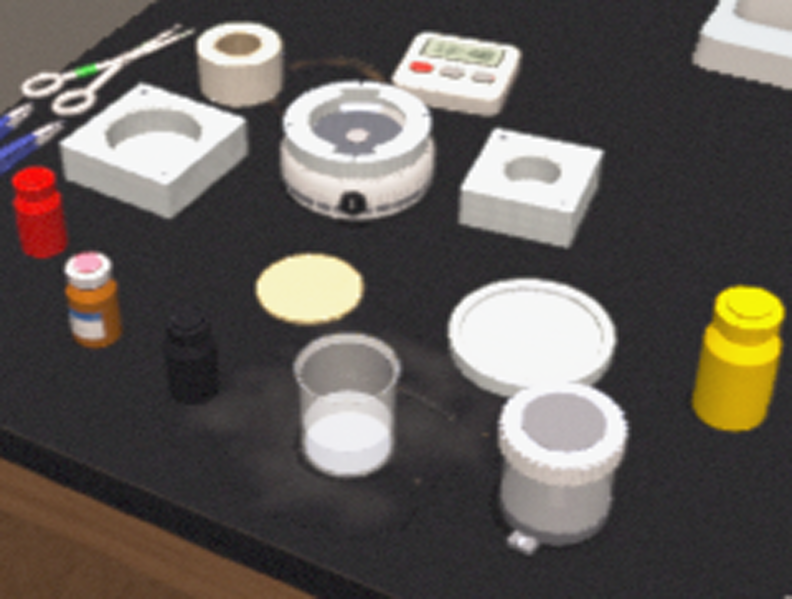

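```bash
python3 - <<'E'
from h import *
for t in ('top0','scene0'):
    d=load(t); w=cloud(d)
    z=w[...,2]; im=np.nan_to_num(np.clip((z+0.005)/0.07,0,1)*255).astype(np.uint8)
    cv2.imwrite(f'pics/{t}_h.png',cv2.applyColorMap(im,cv2.COLORMAP_JET))
    hsv=cv2.cvtColor(d['pixels'],cv2.COLOR_BGR2HSV)
    m=(cv2.inRange(hsv,(18,20,150),(40,140,255)))
    n,l,s,c=cv2.connectedComponentsWithStats(m)
    for i in range(1,n):
        if s[i,4]>150:
            print(t,s[i],c[i],np.round(np.nanpercentile(z[l==i],[5,50,95]),4))
            if t=='top0' and abs(c[i][0]-307)<5 or t=='scene0' and abs(c[i][0]-294)<6:
                P=w[l==i]; print('P',np.nanmin(P,0),np.nanmax(P,0))
E
```

```text
top0 [195  83  30  15 174] [210.33908046  89.41954023] [-0.0011  0.0114  0.014 ]
top0 [282 158  26  14 230] [294.2826087  164.49130435] [0.0136 0.0163 0.0187]
top0 [ 549  183   91  141 2280] [580.75350877 252.24649123] [0.3372 0.384  0.4063]
top0 [292 273  30  30 712] [306.65449438 287.72752809] [0.0004 0.0045 0.007 ]
P [ 0.50326464  0.24266494 -0.00395034] [0.5570095  0.29682689 0.00907918]
scene0 [278 263  32  23 576] [293.42534722 273.62326389] [0.004  0.006  0.0075]
P [ 0.50388058  0.24397905 -0.00069017] [0.56152362 0.29729407 0.00924253]
```

View pics/top0_h.png

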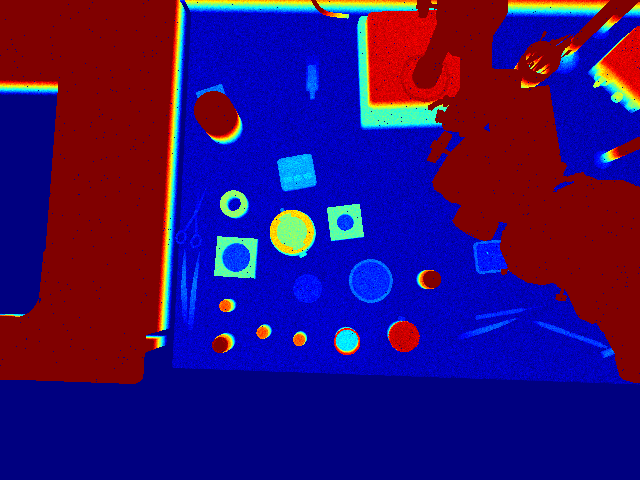

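View pics/scene0_h.png

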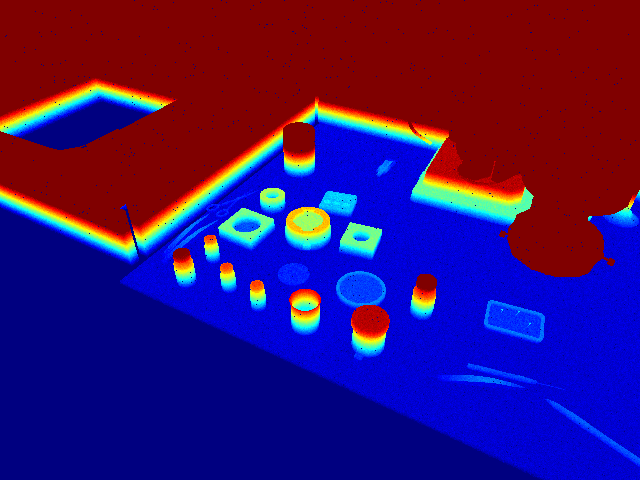

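```bash
cat > meas.py <<'E'
from h import *
def seg(d,xy,r,zlo,zhi,w):
    m=(np.hypot(w[...,0]-xy[0],w[...,1]-xy[1])<r)&(w[...,2]>zlo)&(w[...,2]<zhi)
    m=m.astype(np.uint8)
    n,l,s,c=cv2.connectedComponentsWithStats(m)
    if n<2: return m
    i=1+np.argmax(s[1:,4]); return (l==i).astype(np.uint8)
def outer(d,m,z):
    c,_=cv2.findContours(cv2.morphologyEx(m,cv2.MORPH_CLOSE,np.ones((5,5))),cv2.RETR_EXTERNAL,cv2.CHAIN_APPROX_NONE)
    c=max(c,key=len)[:,0,:]
    return np.array([onz(d,u,v,z)[:2] for u,v in c])
def circ(P):
    for _ in range(3):
        A=np.c_[2*P,np.ones(len(P))]; x=np.linalg.lstsq(A,(P**2).sum(1),rcond=None)[0]
        r=np.sqrt(x[2]+x[:2]@x[:2]); e=np.hypot(*(P-x[:2]).T)-r; P=P[abs(e)<max(2*np.std(e),.0008)]
    return x[:2],r
E
python3 - <<'E'
from meas import *
T={'jar':((.456,.100),.035,.050,.068,.060),'vial':((.452,.341),.02,.046,.060,.051),'dish':((.53,.27),.04,None,None,.005),
 'holder':((.545,.153),.055,.0085,.02,.012),'drive':((.631,.298),.05,.037,.05,.042),'bblock':((.59,.41),.055,.022,.035,.028),'vblock':((.65,.21),.05,.022,.036,.028),'beaker':((.44,.195),.035,.048,.065,.056)}
for t in ('top0','scene0'):
    d=load(t); w=cloud(d); hsv=cv2.cvtColor(d['pixels'],cv2.COLOR_BGR2HSV)
    for k,(xy,r,a,b,z) in T.items():
        if k=='dish':
            m=cv2.inRange(hsv,(18,20,150),(40,140,255)); m[np.hypot(w[...,0]-xy[0],w[...,1]-xy[1])>r]=0
        else: m=seg(d,xy,r,a,b,w)
        P=outer(d,m,z); c,rr=circ(P)
        zz=np.nanmedian(w[...,2][m>0])
        R=cv2.minAreaRect((P*1000).astype(np.float32))
        print(t,k,'n',m.sum(),'c',np.round(c,4),'r',round(rr,4),'zmed',round(zz,4),'rect',np.round(R[0],1),np.round(R[1],1),round(R[2],1))
E
```

```text
top0 jar n 748 c [0.4541 0.099 ] r 0.0253 zmed 0.0597 rect [454.2  99.2] [51.5 50.2] 28.0
top0 vial n 109 c [0.4511 0.3421] r 0.0094 zmed 0.0494 rect [451.4 342.1] [19.6 18.2] 47.5
top0 dish n 183090 c [0.5299 0.2692] r 0.0268 zmed 0.0045 rect [530.3 269.5] [53.  53.3] 1.8
top0 holder n 391 c [0.5467 0.1535] r 0.0388 zmed 0.0111 rect [546.7 153.2] [77.9 78. ] 1.7
top0 drive n 700 c [0.6297 0.2979] r 0.0383 zmed 0.0416 rect [629.1 297.5] [76.9 76.7] 1.6
top0 bblock n 922 c [0.5827 0.3994] r 0.0396 zmed 0.0277 rect [581.8 398.7] [73.1 72. ] 88.0
top0 vblock n 883 c [0.6512 0.2027] r 0.0336 zmed 0.0275 rect [651.  202.7] [60.4 59.8] 8.7
top0 beaker n 151 c [0.4418 0.1953] r 0.022 zmed 0.0549 rect [442.  195.4] [43.9 42.7] 1.6
scene0 jar n 994 c [0.45   0.0982] r 0.0278 zmed 0.0608 rect [450.2  98.4] [58.7 51.6] 18.7
scene0 vial n 106 c [0.4483 0.3417] r 0.0105 zmed 0.0502 rect [448.7 341.9] [24.  18.6] 36.6
scene0 dish n 148155 c [0.5308 0.2702] r 0.0266 zmed 0.006 rect [530.  269.8] [54.4 52.1] 29.8
scene0 holder n 684 c [0.5469 0.1549] r 0.0399 zmed 0.0115 rect [547.9 155.4] [79.9 79.2] 41.5
scene0 drive n 616 c [0.6289 0.2986] r 0.0411 zmed 0.0429 rect [628.1 298.8] [84.2 77.1] 29.5
scene0 bblock n 773 c [0.5814 0.4004] r 0.0429 zmed 0.0288 rect [580.3 399.5] [78.6 79.9] 88.0
scene0 vblock n 738 c [0.6497 0.2033] r 0.0364 zmed 0.0289 rect [648.3 203.7] [71.8 61.9] 8.5
scene0 beaker n 327 c [0.4408 0.1961] r 0.0243 zmed 0.0537 rect [440.6 196. ] [49.7 44.6] 29.4
```

```bash
python3 - <<'E'
from h import *
def z(t,u,v,h):
    a=load(t)['pixels'][v-h:v+h,u-h:u+h]; a=cv2.resize(a,(390,390),interpolation=cv2.INTER_CUBIC)
    return a
im=np.hstack([z('top0',292,231,30),z('scene0',308,230,30)]); cv2.imwrite('pics/drvz.png',im)
g=lambda a:cv2.convertScaleAbs(a,alpha=1)
im=np.hstack([z('top0',403,335,26),z('scene0',369,332,32)]); cv2.imwrite('pics/jarz.png',im)
a=np.hstack([z('top0',307,288,30),z('scene0',293,273,30)]); a=np.clip(a.astype(float)*3,0,255).astype(np.uint8); cv2.imwrite('pics/dishz.png',a)
E
```

```text
(no output)
```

View pics/drvz.png

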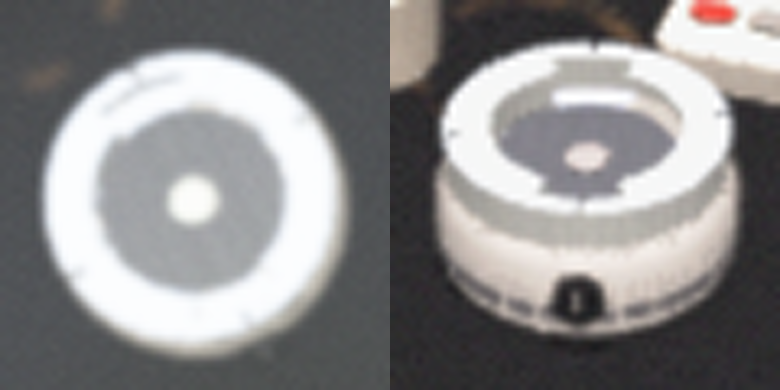

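View pics/jarz.png

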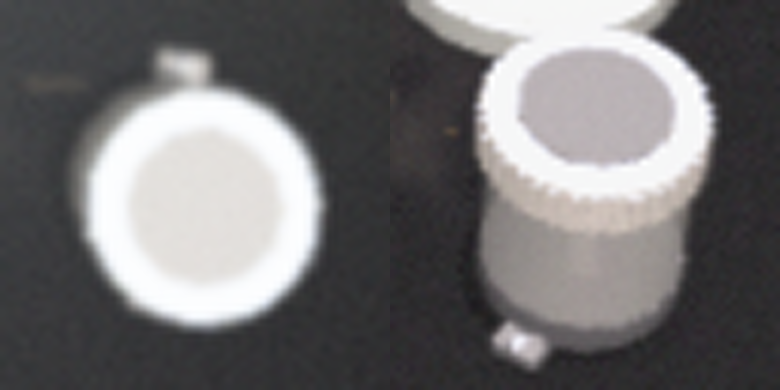

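View pics/dishz.png

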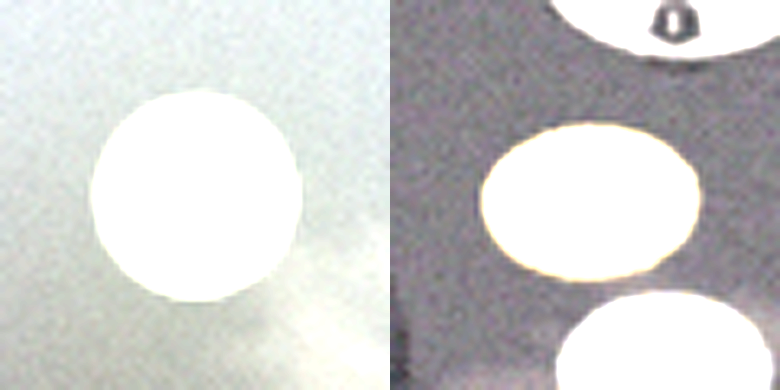

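```bash
python3 - <<'E'
from h import *
t=load('top0'); s=load('scene0')
ang=lambda a,b: np.degrees(np.arctan2(*(a-b)[1::-1]))
f=onz(s,308,231.85,.042); b=onz(s,309.1,206.9,.042); print('scene ticks',f,b,ang(b,f), (f+b)/2)
d1=onz(s,((450-390)/6.5+278),132/6.5+200,.042); d2=onz(s,((722-390)/6.5+278),115/6.5+200,.042); print('dots',d1,d2,ang(d1,d2))
b=onz(t,283.2,211.8,.042); f=onz(t,300.5,250.5,.042); print('top ticks',f,b,ang(b,f),(f+b)/2)
d1=onz(t,80/6.5+262,272/6.5+201,.042);d2=onz(t,300/6.5+262,118/6.5+201,.042);print('dots',d1,d2,ang(d1,d2))
l1=onz(t,401.9,317.8,.005); l2=onz(s,358.3,355.8,.005); print('lugs',l1,l2,ang(l1,l2),(l1+l2)/2, np.linalg.norm((l1-l2)[:2]))
c=np.array([.4538,.0988]); print(ang(l1[:2],c),ang(c,l2[:2]))
# bores
from meas import *
for k,tag in (('t',t),('s',s)):
    g=cv2.cvtColor(tag['pixels'],cv2.COLOR_BGR2GRAY); w=cloud(tag)
    for n,xy,r in (('bb',(.5825,.399),.031),('vb',(.651,.203),.020),('jar',(.4538,.0988),.024)):
        pass
def lab(d,name):
    w=cloud(d)
    for n,xy,R,z0 in (('bbore',(.5825,.399),.032,.0),('vbore',(.651,.203),.021,0)):
        m=seg(d,xy,R,0,.022,w); P=outer(d,m,.028); print(name,n,m.sum(),circ(P), cv2.minEnclosingCircle((P*1000).astype(np.float32)))
lab(t,'top'); lab(s,'scene')
E
```

```text
scene ticks [0.59975193 0.28151784 0.042     ] [0.66637055 0.31739285 0.042     ] 28.30305237108495 [0.63306124 0.29945534 0.042     ]
dots [0.6108159  0.33050075 0.042     ] [0.65453815 0.26935025 0.042     ] 125.56454844217347
top ticks [0.59561936 0.28026187 0.042     ] [0.66390183 0.31348291 0.042     ] 25.94402256059404 [0.62976059 0.29687239 0.042     ]
dots [0.60790224 0.32728524 0.042     ] [0.65187531 0.268494   0.042     ] 126.79475739154395
lugs [0.48079076 0.09426809 0.005     ] [0.42857213 0.10218154 0.005     ] -8.617299079663841 [0.45468144 0.09822482 0.005     ] 0.05281484909790304
-9.531393546287415 -7.634422759036074
top bbore 644 (array([0.58158122, 0.39836224]), np.float64(0.025156034590516435)) ((581.57763671875, 398.4547119140625), 26.075225830078125)
top vbore 223 (array([0.65091891, 0.20283796]), np.float64(0.014437462745982274)) ((650.861328125, 202.6199493408203), 15.185159683227539)
scene bbore 308 (array([0.57972305, 0.3991387 ]), np.float64(0.021690419238135666)) ((579.4417114257812, 398.9772644042969), 25.213890075683594)
scene vbore 103 (array([0.64951456, 0.20421631]), np.float64(0.011906849715973548)) ((650.9487915039062, 203.8848876953125), 14.333386421203613)
```

```bash
cat > go.py <<'E'
from h import *
from scipy.spatial.transform import Rotation as Ro
def go(x,y,z,yaw=None):
    s=arm.state(); R=Ro.from_quat(s['tool_rot']).as_matrix(); p=s['tcp_pos']
    u=R.T@(np.array([x,y,z])-p)/.04
    cy=np.degrees(np.arctan2(R[1,1],R[0,1]))
    print('t',round(s['clock'],2),'p',np.round(p,4),'tilt',np.round(np.degrees(R[:2,2]),2),'yaw',round(cy,2),'gap',round(s['finger_gap'],4),'F',np.round(s['contact_force'],1))
    print('units',np.round(u,3),'max',np.round(abs(u).max(),2),end=' ')
    if yaw is not None:
        d=(cy-yaw+90)%180-90; print('rz units',round(d/6,3))
        q6=np.degrees(s['q'][5])+d; print('q6',round(q6))
    # tilt correction
    # desired R
    if yaw is None: yaw=cy
    a=np.radians(yaw); 
    print('rotfix', np.round(np.degrees(Ro.from_matrix(R.T@Ro.from_euler('z',cy,degrees=True).as_matrix()@np.array([[0,1,0],[1,0,0],[0,0,-1]]).astype(float)).as_rotvec())/6,3))
E
python3 - <<'E'
from go import *
go(.451,.342,.15,0)
E
```

```text
t 0.1 p [0.1406 0.5313 0.2302] tilt [-0.04 -0.11] yaw 75.17 gap 0.0855 F [-0.   0.3  0.4]
units [-8.713 -2.584  2.009] max 8.71 rz units 12.528
q6 69
rotfix [-0.02  -0.002 -0.   ]
```

Emit:
drive_tool --hand '[0.4,0.4,0.4,0.4,0.4,0.4,0.4,0.4,0.4,0.4,0.4]' --linear '[[-0.8,-0.24,0.1],[-0.8,-0.24,0.1],[-0.8,-0.24,0.1],[-0.8,-0.24,0.2],[-0.8,-0.24,0.2],[-0.8,-0.24,0.2],[-0.8,-0.24,0.2],[-0.8,-0.24,0.2],[-0.8,-0.24,0.2],[-0.8,-0.24,0.2],[0,0,0]]' --turn '[[0,0,0],[0,0,0],[0,0,0],[0,0,0],[0,0,0],[0,0,0],[0,0,0],[0,0,0],[0,0,0],[0,0,0],[0,0,0]]' --force 30

```text
clock: 1.02
tcp_pos: [0.4334, 0.3493, 0.1518]
tool_rot: [0.124, 0.992, -0.004, -0.004]
contact_force: [-0.7, -0.6, -0.2]
finger_gap: 0.0514
```

Emit:
drive_tool --hand '[0.4,0.4,0.4,0.4,0.4,0.4,0.4,0.4,0.4,0.4,0.4,0.4,0.4,0.4]' --linear '[[0,0,0],[0,0,0],[0,0,0],[0,0,0],[0,0,0],[0,0,0],[0,0,0],[0,0,0],[0,0,0],[0,0,0],[0,0,0],[0,0,0],[0,0,0],[0,0,0]]' --turn '[[0,0,1],[0,0,1],[0,0,1],[0,0,1],[0,0,1],[0,0,1],[0,0,1],[0,0,1],[0,0,1],[0,0,1],[0,0,1],[0,0,1],[0,0,0.5],[0,0,0]]'

```text
clock: 2.18
tcp_pos: [0.4278, 0.3459, 0.1413]
tool_rot: [0.728, 0.685, -0.017, -0.003]
contact_force: [0.4, 0.3, -0.2]
finger_gap: 0.0513
```

```bash
python3 - <<'E'
from go import *
go(.4508,.342,.10,0)
E
```

```text
t 2.18 p [0.4278 0.3459 0.1413] tilt [-1.65 -1.02] yaw -3.46 gap 0.0513 F [ 0.4  0.3 -0.2]
units [-0.044  0.607  1.017] max 1.02 rz units -0.576
q6 33
rotfix [-0.264  0.187  0.003]
```

Emit:
drive_tool --hand '[0.45,0.45,0.45]' --linear '[[0,0.3,0.3],[0,0.3,0.3],[0,0,0]]' --turn '[[-0.13,0.09,-0.3],[-0.13,0.09,-0.28],[0,0,0]]'

```text
clock: 2.43
tcp_pos: [0.4508, 0.3456, 0.1163]
tool_rot: [0.704, 0.71, 0.0, -0.001]
contact_force: [-0.5, 0.4, -0.2]
finger_gap: 0.0468
```

```bash
python3 - <<'E'
from go import *
go(.4508,.342,.055,0)
d=grab('scene','s1'); grab('top','t1')
cv2.imwrite('pics/s1z.png',cv2.resize(d['pixels'][160:320,140:340],None,fx=3.5,fy=3.5,interpolation=cv2.INTER_CUBIC))
E
```

```text
t 2.43 p [0.4508 0.3456 0.1163] tilt [-0.01  0.08] yaw 0.55 gap 0.0468 F [-0.5  0.4 -0.2]
units [-9.200e-02 -1.000e-03  1.531e+00] max 1.53 rz units 0.091
q6 32
rotfix [-0.001 -0.013 -0.   ]
```

View pics/s1z.png

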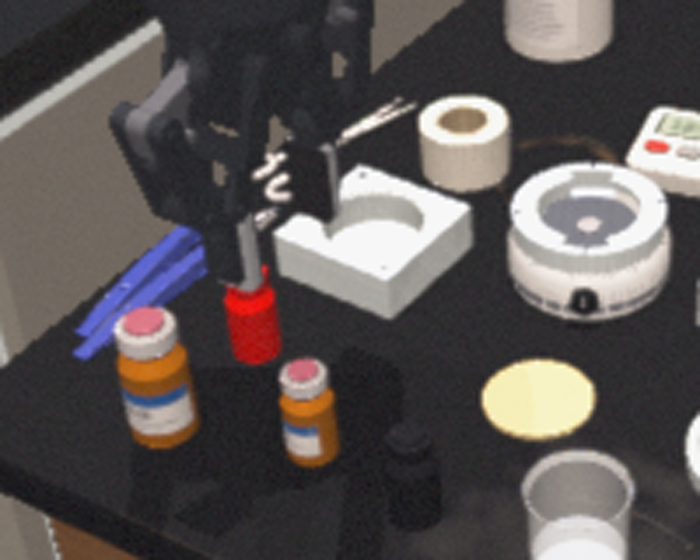

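The picture shows the open jaws hanging above the small amber vial at crop (308,410), with nothing in the way. I'll descend.

Emit:
drive_tool --hand '[0.45,0.45,0.45,0.45]' --linear '[[-0.09,0,0.5],[0,0,0.6],[0,0,0.4],[0,0,0]]' --turn '[[0,0,0.1],[0,0,0],[0,0,0],[0,0,0]]'

```text
clock: 2.87
tcp_pos: [0.4512, 0.3454, 0.0621]
tool_rot: [0.708, 0.706, 0.005, -0.0]
contact_force: [-0.3, -0.1, 0.5]
finger_gap: 0.047
```

```bash
python3 - <<'E'
from go import *
go(.4508,.342,.023,0)
E
```

```text
t 2.87 p [0.4512 0.3454 0.0621] tilt [0.35 0.43] yaw -0.11 gap 0.047 F [-0.3 -0.1  0.5]
units [-0.093 -0.017  0.977] max 0.98 rz units -0.018
q6 32
rotfix [ 0.059 -0.072  0.   ]
```

Emit:
drive_tool --hand '[0.45,0.45,0.45,0.45]' --linear '[[-0.1,0,0],[0,0,0.4],[0,0,0.4],[0,0,0]]' --turn '[[0.06,-0.07,0],[0,0,0],[0,0,0],[0,0,0]]'

```text
clock: 3.2
tcp_pos: [0.4528, 0.3432, 0.0357]
tool_rot: [0.707, 0.707, 0.003, 0.001]
contact_force: [-1.0, -0.1, 0.5]
finger_gap: 0.0469
```

```bash
python3 - <<'E'
from go import *
go(.4508,.342,.023,0)
E
```

```text
t 3.2 p [0.4528 0.3432 0.0357] tilt [0.27 0.17] yaw -0.03 gap 0.0469 F [-1.  -0.1  0.5]
units [-0.03  -0.051  0.317] max 0.32 rz units -0.005
q6 31
rotfix [ 0.046 -0.028  0.   ]
```

Emit:
drive_tool --hand '[0.45,0.45,0.45,1,1,1,1,1,1]' --linear '[[-0.04,-0.05,0.3],[0,0,0],[0,0,0],[0,0,0],[0,0,0],[0,0,0],[0,0,0],[0,0,0],[0,0,0]]' --turn '[[0.05,-0.03,0],[0,0,0],[0,0,0],[0,0,0],[0,0,0],[0,0,0],[0,0,0],[0,0,0],[0,0,0]]'

```text
clock: 3.95
tcp_pos: [0.4544, 0.3438, 0.031]
tool_rot: [0.707, 0.707, 0.005, 0.001]
contact_force: [-0.1, 0.0, 0.5]
finger_gap: 0.0218
```

```bash
python3 - <<'E'
from go import *
go(.4508,.342,.023,0)
E
```

```text
t 3.95 p [0.4544 0.3438 0.031 ] tilt [0.48 0.28] yaw -0.01 gap 0.0218 F [-0.1  0.   0.5]
units [-0.047 -0.091  0.198] max 0.2 rz units -0.002
q6 31
rotfix [ 0.081 -0.047  0.   ]
```

Emit:
drive_tool --hand '[1,1,1]' --linear '[[0,0,0],[0,0,0],[0,0,0]]' --turn '[[0,0,0],[0,0,0],[0,0,0]]'

```text
clock: 4.2
tcp_pos: [0.4544, 0.3438, 0.0311]
tool_rot: [0.707, 0.707, 0.005, 0.001]
contact_force: [0.7, 0.4, -0.7]
finger_gap: 0.022
```

```bash
python3 - <<'E'
from go import *
go(.4508,.342,.023,0)
d=grab('scene','s2')
cv2.imwrite('pics/s2z.png',cv2.resize(d['pixels'][160:320,140:340],None,fx=3.5,fy=3.5,interpolation=cv2.INTER_CUBIC))
E
```

```text
t 4.2 p [0.4544 0.3438 0.0311] tilt [0.49 0.29] yaw -0.01 gap 0.022 F [ 0.7  0.4 -0.7]
units [-0.047 -0.091  0.2  ] max 0.2 rz units -0.002
q6 31
rotfix [ 0.081 -0.048  0.   ]
```

View pics/s2z.png

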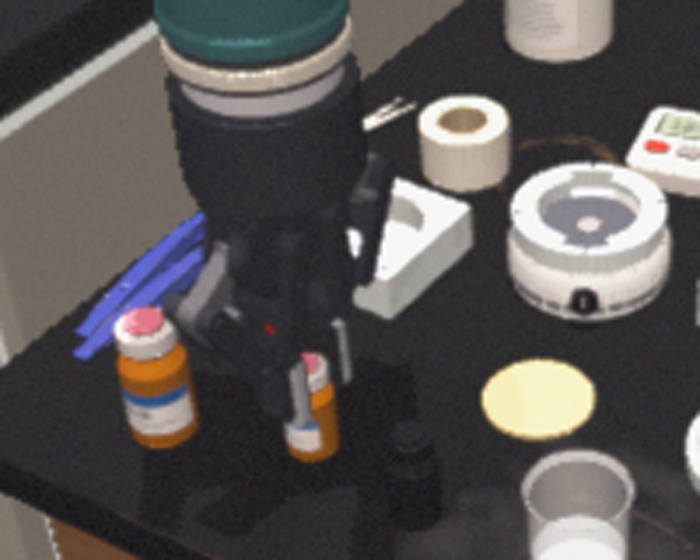

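The picture shows the pads closed on the small vial's upper body at crop (310,390), with the big vial untouched. I'll lift it.

Emit:
drive_tool --hand '[1,1,1,1,1]' --linear '[[0,0,-0.3],[0,0,-0.5],[0,0,-0.7],[0,0,-0.5],[0,0,0]]' --turn '[[0.04,0,0],[0.04,-0.05,0],[0,0,0],[0,0,0],[0,0,0]]'

```text
clock: 4.67
tcp_pos: [0.452, 0.3423, 0.1102]
tool_rot: [0.707, 0.707, -0.005, -0.001]
contact_force: [0.3, 0.8, 0.2]
finger_gap: 0.022
```

```bash
python3 - <<'E'
from go import *
go(.6515,.203,.10,0)
d=grab('scene','s3')
cv2.imwrite('pics/s3z.png',cv2.resize(d['pixels'][160:320,140:340],None,fx=3.5,fy=3.5,interpolation=cv2.INTER_CUBIC))
E
```

```text
t 4.67 p [0.452  0.3423 0.1102] tilt [-0.46 -0.29] yaw -0.02 gap 0.022 F [0.3 0.8 0.2]
units [-3.48   4.991  0.232] max 4.99 rz units -0.003
q6 31
rotfix [-0.076  0.049  0.   ]
```

View pics/s3z.png

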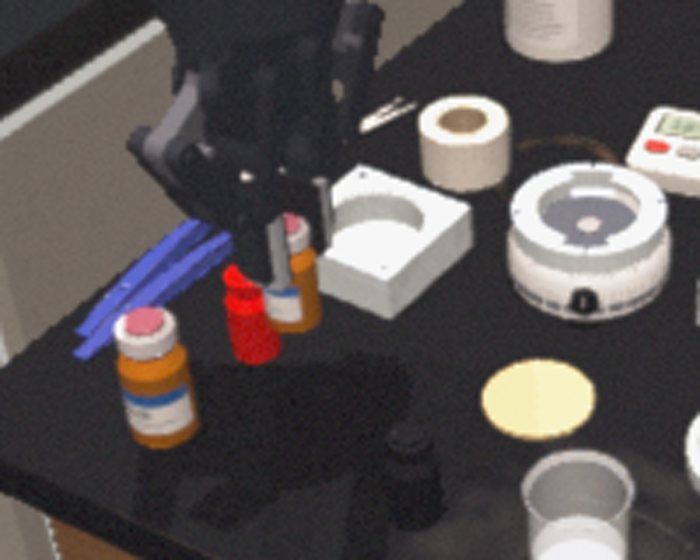

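The vial hangs upright in the jaws at crop (295,275), clear of the red one. I'll carry it to its block.

Emit:
drive_tool --hand '[1,1,1,1,1,1,1,1,1]' --linear '[[-0.25,0.4,0],[-0.45,0.6,0],[-0.45,0.65,0],[-0.45,0.65,0],[-0.45,0.65,0],[-0.45,0.65,0],[-0.4,0.6,0],[-0.3,0.4,0],[0,0,0]]' --turn '[[-0.08,0.05,0],[0,0,0],[0,0,0],[0,0,0],[0,0,0],[0,0,0],[0,0,0],[0,0,0],[0,0,0]]'

```text
clock: 5.47
tcp_pos: [0.6348, 0.2076, 0.0878]
tool_rot: [0.705, 0.709, -0.011, -0.006]
contact_force: [-0.4, -0.7, 0.4]
finger_gap: 0.022
```

```bash
python3 - <<'E'
from go import *
go(.6515,.203,.10,0)
E
```

```text
t 5.47 p [0.6348 0.2076 0.0878] tilt [-1.33 -0.42] yaw 0.32 gap 0.022 F [-0.4 -0.7  0.4]
units [-0.119  0.411 -0.314] max 0.41 rz units 0.053
q6 13
rotfix [-0.221  0.068  0.001]
```

Emit:
drive_tool --hand '[1,1,1,1]' --linear '[[-0.05,0.2,0],[0,0.2,0],[0,0,0],[0,0,0]]' --turn '[[-0.12,0.04,0],[-0.1,0.03,0.05],[0,0,0],[0,0,0]]'

```text
clock: 5.8
tcp_pos: [0.6487, 0.2052, 0.0803]
tool_rot: [0.707, 0.707, -0.003, -0.003]
contact_force: [0.3, -0.6, 0.6]
finger_gap: 0.0219
```

```bash
python3 - <<'E'
from go import *
go(.651,.205,.065,0)
E
```

```text
t 5.8 p [0.6487 0.2052 0.0803] tilt [-0.5  -0.02] yaw -0.06 gap 0.0219 F [ 0.3 -0.6  0.6]
units [-0.004  0.06   0.382] max 0.38 rz units -0.01
q6 13
rotfix [-0.083  0.003  0.   ]
```

Emit:
drive_tool --hand '[1,1,1,1]' --linear '[[0,0.08,0.1],[0,0,0],[0,0,0],[0,0,0]]' --turn '[[-0.08,0,0],[0,0,0],[0,0,0],[0,0,0]]'

```text
clock: 6.13
tcp_pos: [0.6499, 0.2081, 0.0759]
tool_rot: [0.706, 0.708, -0.0, -0.0]
contact_force: [-0.9, 0.2, -0.6]
finger_gap: 0.0221
```

```bash
python3 - <<'E'
from go import *
go(.651,.205,.065,0)
d=grab('scene','s4')
cv2.imwrite('pics/s4z.png',cv2.resize(d['pixels'][170:290,290:440],None,fx=5,fy=5,interpolation=cv2.INTER_CUBIC))
E
```

```text
t 6.13 p [0.6499 0.2081 0.0759] tilt [-0.03  0.01] yaw 0.18 gap 0.0221 F [-0.9  0.2 -0.6]
units [-0.077  0.026  0.273] max 0.27 rz units 0.031
q6 13
rotfix [-0.004 -0.002 -0.   ]
```

View pics/s4z.png

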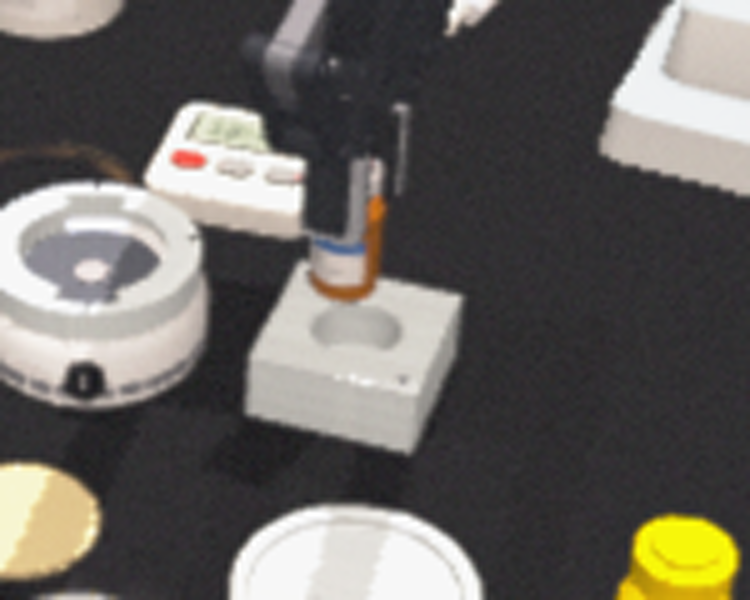

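```bash
python3 - <<'E'
from go import *
s=load('s4'); print(onz(s,358.4,226.6,.045), onz(s,361.2,235.6,.028))
print(proj(s,(.6499,.2063,.045)))
E
```

```text
[0.65265202 0.21055467 0.045     ] [0.65218289 0.2038281  0.028     ]
(np.float64(359.9401183818481), np.float64(228.15393985592755))
```

Vial bottom sits at crop (342,280), the bore at (356,328). In this view the vial is about 4.5 mm too far to +y, so I'll correct that and lower.

Emit:
drive_tool --hand '[1,1,1,1]' --linear '[[-0.12,0.03,0],[-0.05,0.02,0.1],[0,0,0],[0,0,0]]' --turn '[[0,0,0],[0,0,0],[0,0,0],[0,0,0]]'

```text
clock: 6.52
tcp_pos: [0.6524, 0.2011, 0.073]
tool_rot: [0.706, 0.709, 0.001, 0.0]
contact_force: [0.0, -0.6, 0.2]
finger_gap: 0.022
```

```bash
python3 - <<'E'
from go import *
go(.651,.2037,.065,0)
d=grab('scene','s5')
cv2.imwrite('pics/s5z.png',cv2.resize(d['pixels'][190:270,320:420],None,fx=7,fy=7,interpolation=cv2.INTER_CUBIC))
E
```

```text
t 6.52 p [0.6524 0.2011 0.073 ] tilt [0.1  0.03] yaw 0.23 gap 0.022 F [ 0.  -0.6  0.2]
units [ 0.065 -0.036  0.2  ] max 0.2 rz units 0.038
q6 12
rotfix [ 0.017 -0.006  0.   ]
```

View pics/s5z.png

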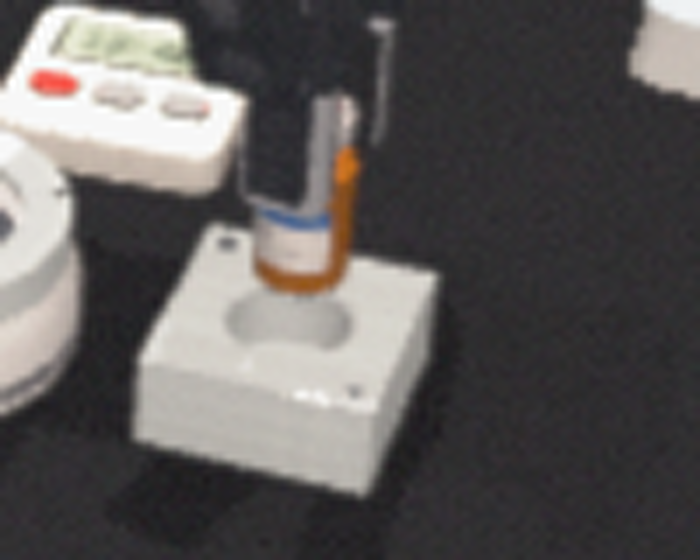

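```bash
python3 - <<'E'
from go import *
s=load('s5'); print(onz(s,362.9,227.4,.042), onz(s,320+289/7,190+322/7,.028))
d=grab('top','t5')
cv2.imwrite('pics/t5z.png',cv2.resize(d['pixels'][180:260,290:400],None,fx=7,fy=7,interpolation=cv2.INTER_CUBIC))
w=cloud(s); u,v=362,226
print(np.round(w[222:234:2,362],4))
E
```

```text
[0.6581215  0.20425997 0.042     ] [0.6512191 0.2032114 0.028    ]
[[0.6394 0.199  0.0677]
 [0.6413 0.1995 0.0621]
 [0.6421 0.1995 0.0573]
 [0.6391 0.198  0.0555]
 [0.6401 0.1982 0.0505]
 [0.6684 0.2095 0.023 ]]
```

View pics/t5z.png

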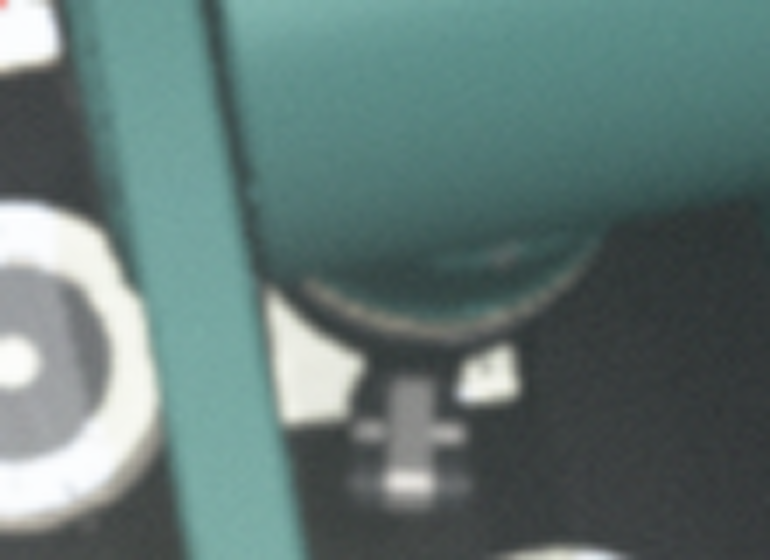

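```bash
python3 - <<'E'
from go import *
s=load('s5'); print(onz(s,362.9,227.4,.047))
w=cloud(s)
m=(w[...,2]>.049)&(w[...,2]<.058)&(abs(w[...,0]-.65)<.03)&(abs(w[...,1]-.205)<.03)
hsv=cv2.cvtColor(s['pixels'],cv2.COLOR_BGR2HSV); P=w[m]; print(m.sum(),np.round(np.percentile(P,[2,50,98],axis=0),4))
from meas import circ; print(circ(P[:,:2]))
s=load('s2');w=cloud(s)
m=(w[...,2]>.005)&(w[...,2]<.022)&(abs(w[...,0]-.45)<.025)&(abs(w[...,1]-.342)<.025)
P=w[m]; print(circ(P[:,:2]))
s=load('s0') if 0 else load('scene0');w=cloud(s)
m=(w[...,2]>.005)&(w[...,2]<.035)&(abs(w[...,0]-.45)<.025)&(abs(w[...,1]-.342)<.025)
P=w[m]; print(circ(P[:,:2]))
E
```

```text
[0.6519357  0.20172976 0.047     ]
61 [[0.6374 0.1906 0.0497]
 [0.6417 0.198  0.0534]
 [0.6525 0.2112 0.0578]]
(array([0.64937712, 0.201918  ]), np.float64(0.010676074028354254))
(array([0.45246145, 0.3446848 ]), np.float64(0.011055345312794545))
(array([0.45152217, 0.34432237]), np.float64(0.011363298077952683))
```

Emit:
drive_tool --hand '[1,1,1,1,1]' --linear '[[0.08,-0.03,0],[0,0,0.2],[0,0,0.2],[0,0,0],[0,0,0]]' --turn '[[0,0,0],[0,0,0],[0,0,0],[0,0,0],[0,0,0]]'

```text
clock: 7.03
tcp_pos: [0.6509, 0.2049, 0.055]
tool_rot: [0.706, 0.709, 0.001, 0.0]
contact_force: [0.6, 0.5, -0.2]
finger_gap: 0.0219
```

```bash
python3 - <<'E'
from go import *
go(.651,.2030,.037,0)
E
```

```text
t 7.03 p [0.6509 0.2049 0.055 ] tilt [0.07 0.04] yaw 0.24 gap 0.0219 F [ 0.6  0.5 -0.2]
units [-0.048  0.002  0.449] max 0.45 rz units 0.039
q6 13
rotfix [ 0.011 -0.007  0.   ]
```

Emit:
drive_tool --hand '[1,1,1,1]' --linear '[[-0.04,0,0.1],[0,0,0.1],[0,0,0.1],[0,0,0]]' --turn '[[0,0,0],[0,0,0],[0,0,0],[0,0,0]]'

```text
clock: 7.37
tcp_pos: [0.6504, 0.2031, 0.0409]
tool_rot: [0.706, 0.709, 0.0, -0.0]
contact_force: [-0.7, 0.2, 0.0]
finger_gap: 0.022
```

```bash
python3 - <<'E'
from go import *
go(.651,.2030,.037,0)
d=grab('scene','s6')
cv2.imwrite('pics/s6z.png',cv2.resize(d['pixels'][190:270,320:420],None,fx=7,fy=7,interpolation=cv2.INTER_CUBIC))
E
```

```text
t 7.37 p [0.6504 0.2031 0.0409] tilt [-0.01  0.02] yaw 0.24 gap 0.022 F [-0.7  0.2  0. ]
units [-0.002  0.014  0.097] max 0.1 rz units 0.04
q6 13
rotfix [-0.002 -0.003 -0.   ]
```

View pics/s6z.png

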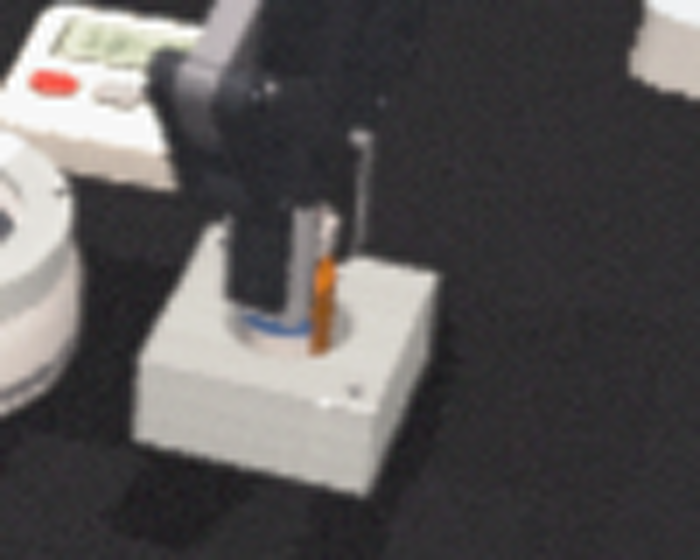

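The vial has entered the bore at crop (288,335). I'll lower until it touches.

Emit:
drive_tool --hand '[1,1,1]' --linear '[[0,0,0.08],[0,0,0.02],[0,0,0]]' --turn '[[0,0,0],[0,0,0],[0,0,0]]'

```text
clock: 7.67
tcp_pos: [0.6511, 0.2031, 0.0374]
tool_rot: [0.706, 0.709, 0.001, 0.0]
contact_force: [0.2, 0.4, 0.1]
finger_gap: 0.022
```

```bash
python3 - <<'E'
from go import *
go(.651,.2030,.037,0)
E
```

```text
t 7.67 p [0.6511 0.2031 0.0374] tilt [0.07 0.04] yaw 0.23 gap 0.022 F [0.2 0.4 0.1]
units [-0.003 -0.001  0.01 ] max 0.01 rz units 0.039
q6 13
rotfix [ 0.012 -0.007  0.   ]
```

Emit:
drive_tool --hand '[1,1,1]' --linear '[[0,0,0.05],[0,0,0.02],[0,0,0.02]]' --turn '[[0,0,0],[0,0,0],[0,0,0]]'

```text
clock: 7.92
tcp_pos: [0.6519, 0.2035, 0.0372]
tool_rot: [0.706, 0.709, 0.002, 0.001]
contact_force: [-0.0, 0.1, 1.5]
finger_gap: 0.0225
```

Emit:
drive_tool --hand '[0.55,0.55,0.55,0.55,0.55,0.55]' --linear '[[0,0,0],[0,0,0],[0,0,0],[0,0,-0.5],[0,0,-0.8],[0,0,-0.8]]' --turn '[[0,0,0],[0,0,0],[0,0,0],[0,0,0],[0,0,0],[0,0,0]]'

```text
clock: 8.42
tcp_pos: [0.6457, 0.202, 0.1107]
tool_rot: [0.706, 0.709, -0.007, -0.005]
contact_force: [1.1, 0.6, 0.1]
finger_gap: 0.038
```

```bash
python3 - <<'E'
from go import *
go(.4418,.1957,.14,0)
d=grab('scene','s7')
cv2.imwrite('pics/s7z.png',cv2.resize(d['pixels'][190:270,320:420],None,fx=7,fy=7,interpolation=cv2.INTER_CUBIC))
E
```

```text
t 8.42 p [0.6457 0.202  0.1107] tilt [-1.   -0.19] yaw 0.24 gap 0.038 F [1.1 0.6 0.1]
units [-0.138 -5.11  -0.642] max 5.11 rz units 0.039
q6 13
rotfix [-0.167  0.031  0.   ]
```

View pics/s7z.png

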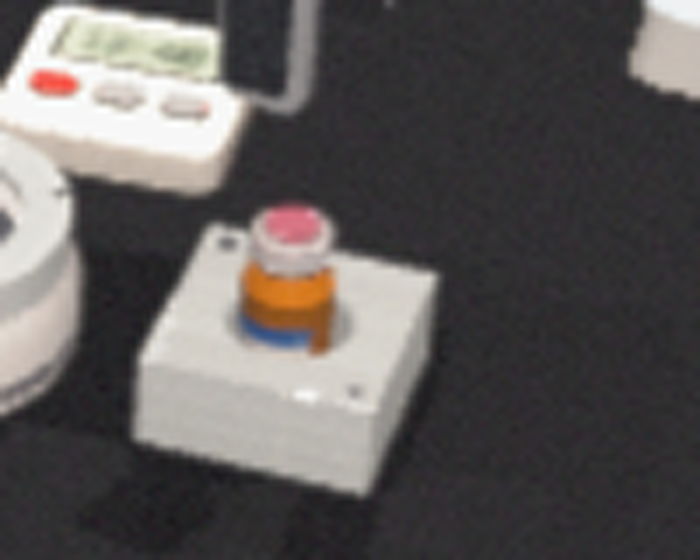

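The vial stands upright in its bore at crop (290,290). Now the beaker.

Emit:
drive_tool --hand '[0.2,0.2,0.2,0.2,0.2,0.2,0.2,0.2,0.2]' --linear '[[0,-0.3,-0.3],[0,-0.7,-0.2],[0,-0.8,-0.1],[0,-0.8,0],[0,-0.8,0],[0,-0.8,0],[0,-0.6,0],[0,-0.2,0],[0,0,0]]' --turn '[[-0.16,0,0],[0,0,0],[0,0,0],[0,0,0],[0,0,0],[0,0,0],[0,0,0],[0,0,0],[0,0,0]]'

```text
clock: 9.22
tcp_pos: [0.4463, 0.2022, 0.1438]
tool_rot: [0.706, 0.708, 0.012, 0.009]
contact_force: [0.6, 0.3, -0.0]
finger_gap: 0.0683
```

```bash
python3 - <<'E'
from go import *
go(.4418,.1957,.09,0)
from meas import *
d=load('scene0'); w=cloud(d)
m=(w[...,2]>.005)&(w[...,2]<.02)&(abs(w[...,0]-.44)<.035)&(abs(w[...,1]-.195)<.035); print(circ(w[m][:,:2]))
d=load('top0'); w=cloud(d)
hsv=cv2.cvtColor(d['pixels'],cv2.COLOR_BGR2HSV)
m=(w[...,2]>.010)&(w[...,2]<.03)&(abs(w[...,0]-.44)<.035)&(abs(w[...,1]-.195)<.035); P=w[m]; print(m.sum(),np.median(P,0),cv2.minEnclosingCircle((P[:,:2]*1000).astype(np.float32)))
E
```

```text
t 9.22 p [0.4463 0.2022 0.1438] tilt [1.75 0.24] yaw 0.13 gap 0.0683 F [ 0.6  0.3 -0. ]
units [-0.167 -0.153  1.341] max 1.34 rz units 0.021
q6 18
rotfix [ 0.292 -0.039  0.001]
(array([0.44284644, 0.19720269]), np.float64(0.020763029803213293))
389 [0.44017037 0.19484652 0.02014703] ((442.26336669921875, 195.25013732910156), 20.67449951171875)
```

Emit:
drive_tool --hand '[0.2,0.2,0.2,0.2,0.2]' --linear '[[-0.08,-0.05,0.2],[-0.06,0,0.4],[0,0,0.4],[0,0,0.2],[0,0,0]]' --turn '[[0.15,-0.02,0],[0.14,-0.02,0],[0,0,0],[0,0,0],[0,0,0]]'

```text
clock: 9.63
tcp_pos: [0.45, 0.1956, 0.0913]
tool_rot: [0.707, 0.707, 0.0, 0.0]
contact_force: [0.0, 0.5, -0.4]
finger_gap: 0.0681
```

```bash
python3 - <<'E'
from go import *
go(.4423,.196,.026,0)
d=grab('scene','s8')
cv2.imwrite('pics/s8z.png',cv2.resize(d['pixels'][240:360,230:390],None,fx=5,fy=5,interpolation=cv2.INTER_CUBIC))
E
```

```text
t 9.63 p [0.45   0.1956 0.0913] tilt [ 0.05 -0.02] yaw 0.03 gap 0.0681 F [ 0.   0.5 -0.4]
units [ 0.011 -0.193  1.633] max 1.63 rz units 0.005
q6 17
rotfix [ 0.009  0.004 -0.   ]
```

View pics/s8z.png

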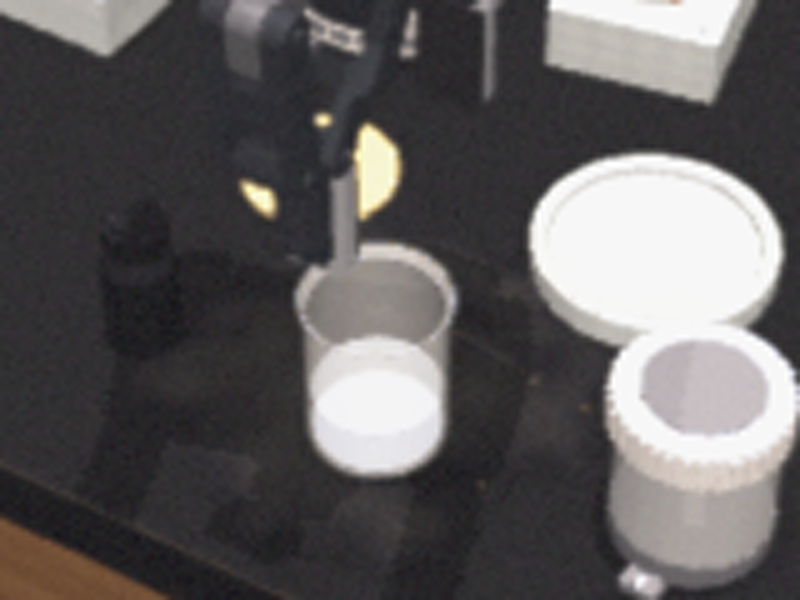

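The beaker at crop (377,360) stands below and in front of the jaws. I'll shift -x first, then go down.

Emit:
drive_tool --hand '[0.2,0.2,0.2]' --linear '[[0,-0.18,0.1],[0,0,0.1],[0,0,0]]' --turn '[[0,0,0],[0,0,0],[0,0,0]]'

```text
clock: 9.93
tcp_pos: [0.4438, 0.1953, 0.0827]
tool_rot: [0.707, 0.707, -0.0, 0.0]
contact_force: [-0.5, -0.4, -0.3]
finger_gap: 0.0682
```

```bash
python3 - <<'E'
from go import *
go(.4423,.196,.026,0)
E
```

```text
t 9.93 p [0.4438 0.1953 0.0827] tilt [ 0.02 -0.04] yaw -0.05 gap 0.0682 F [-0.5 -0.4 -0.3]
units [ 0.018 -0.038  1.417] max 1.42 rz units -0.008
q6 17
rotfix [ 0.004  0.006 -0.   ]
```

Emit:
drive_tool --hand '[0.2,0.2,0.2,0.2,0.2]' --linear '[[0,-0.03,0.3],[0,0,0.4],[0,0,0.4],[0,0,0.2],[0,0,0]]' --turn '[[0,0,0],[0,0,0],[0,0,0],[0,0,0],[0,0,0]]'

```text
clock: 10.35
tcp_pos: [0.4457, 0.1965, 0.0327]
tool_rot: [0.707, 0.707, 0.004, 0.003]
contact_force: [-1.0, -0.3, 0.2]
finger_gap: 0.0682
```

```bash
python3 - <<'E'
from go import *
go(.4423,.196,.026,0)
E
```

```text
t 10.35 p [0.4457 0.1965 0.0327] tilt [0.55 0.12] yaw -0.0 gap 0.0682 F [-1.  -0.3  0.2]
units [-0.014 -0.085  0.168] max 0.17 rz units -0.0
q6 17
rotfix [ 0.091 -0.02   0.   ]
```

Emit:
drive_tool --hand '[0.2,0.2,1,1,1,1,1,1,1]' --linear '[[0,-0.08,0.12],[0,0,0],[0,0,0],[0,0,0],[0,0,0],[0,0,0],[0,0,0],[0,0,0],[0,0,0]]' --turn '[[0.09,-0.02,0],[0,0,0],[0,0,0],[0,0,0],[0,0,0],[0,0,0],[0,0,0],[0,0,0],[0,0,0]]'

```text
clock: 11.1
tcp_pos: [0.4451, 0.1976, 0.0321]
tool_rot: [0.707, 0.707, 0.003, 0.002]
contact_force: [-0.7, -0.9, -0.3]
finger_gap: 0.0436
```

```bash
python3 - <<'E'
from go import *
go(.4423,.196,.026,0)
d=grab('scene','s9')
cv2.imwrite('pics/s9z.png',cv2.resize(d['pixels'][240:360,230:390],None,fx=5,fy=5,interpolation=cv2.INTER_CUBIC))
E
```

```text
t 11.1 p [0.4451 0.1976 0.0321] tilt [0.38 0.12] yaw 0.02 gap 0.0436 F [-0.7 -0.9 -0.3]
units [-0.041 -0.071  0.151] max 0.15 rz units 0.003
q6 17
rotfix [ 0.064 -0.02   0.   ]
```

View pics/s9z.png

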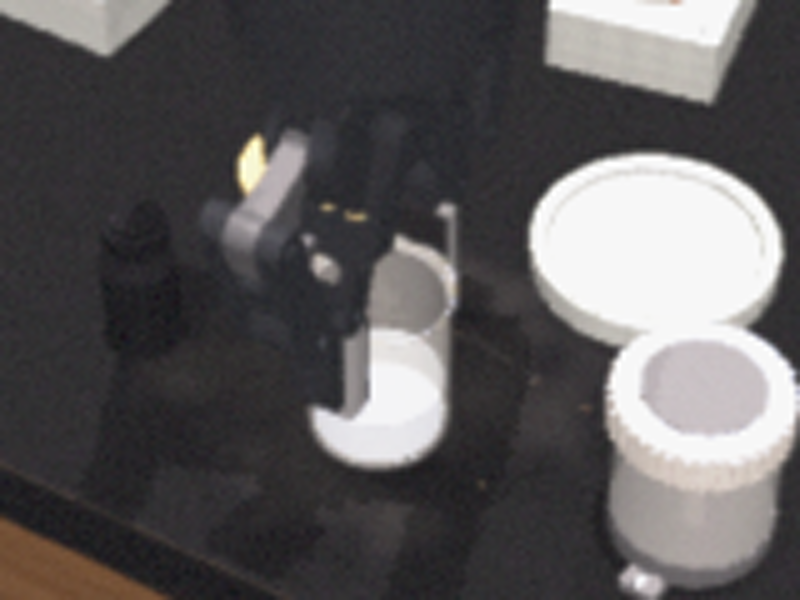

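The beaker at crop (380,370) is held between the pads and still upright. I'll lift it.

Emit:
drive_tool --hand '[1,1,1,1,1,1]' --linear '[[0,0,-0.3],[0,0,-0.6],[0,0,-0.7],[0,0,-0.7],[0,0,-0.4],[0,0,0]]' --turn '[[0.06,-0.02,0],[0,0,0],[0,0,0],[0,0,0],[0,0,0],[0,0,0]]'

```text
clock: 11.65
tcp_pos: [0.4425, 0.1967, 0.1411]
tool_rot: [0.707, 0.707, -0.004, -0.002]
contact_force: [0.4, 0.2, -0.2]
finger_gap: 0.0433
```

```bash
python3 - <<'E'
from go import *
go(.583,.400,.14,0)
d=grab('scene','s10')
cv2.imwrite('pics/s10z.png',cv2.resize(d['pixels'][200:360,210:410],None,fx=4,fy=3.75,interpolation=cv2.INTER_CUBIC))
E
```

```text
t 11.65 p [0.4425 0.1967 0.1411] tilt [-0.49 -0.16] yaw 0.01 gap 0.0433 F [ 0.4  0.2 -0.2]
units [ 5.082  3.514 -0.017] max 5.08 rz units 0.001
q6 17
rotfix [-0.081  0.026  0.   ]
```

View pics/s10z.png

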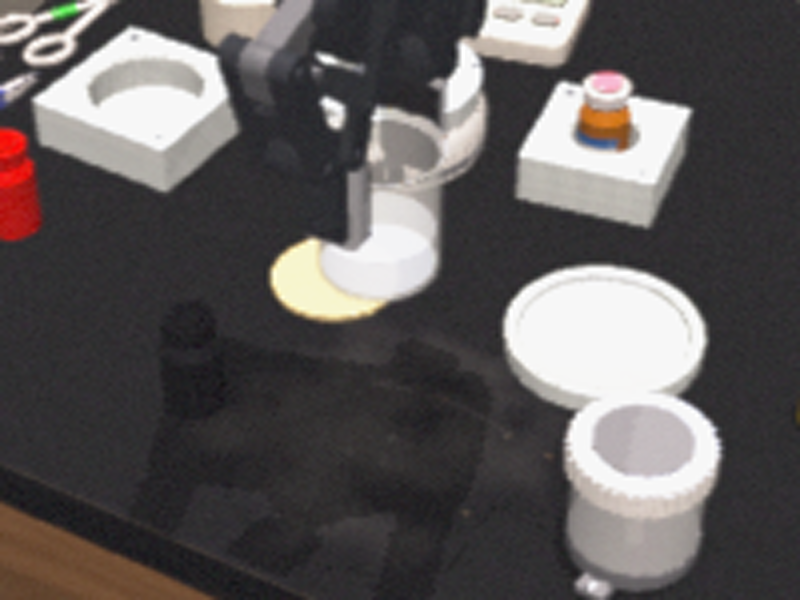

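The beaker hangs upright at crop (385,220). I'll carry it to its block, with slight rises to offset sag.

Emit:
drive_tool --hand '[1,1,1,1,1,1,1,1,1]' --linear '[[0.3,0.2,-0.05],[0.6,0.45,-0.05],[0.7,0.5,-0.05],[0.7,0.5,-0.05],[0.7,0.5,-0.05],[0.7,0.5,-0.05],[0.6,0.45,-0.05],[0.3,0.2,0],[0,0,0]]' --turn '[[-0.08,0.03,0],[0,0,0],[0,0,0],[0,0,0],[0,0,0],[0,0,0],[0,0,0],[0,0,0],[0,0,0]]'

```text
clock: 12.45
tcp_pos: [0.5723, 0.3842, 0.1307]
tool_rot: [0.708, 0.706, -0.013, -0.004]
contact_force: [-0.7, 0.0, -0.2]
finger_gap: 0.0436
```

```bash
python3 - <<'E'
from go import *
go(.583,.400,.10,0)
E
```

```text
t 12.45 p [0.5723 0.3842 0.1307] tilt [-1.41 -0.71] yaw -0.2 gap 0.0436 F [-0.7  0.  -0.2]
units [0.405 0.285 0.757] max 0.76 rz units -0.033
q6 29
rotfix [-0.234  0.119  0.001]
```

Emit:
drive_tool --hand '[1,1,1,1]' --linear '[[0.2,0.13,0.2],[0.2,0.12,0.2],[0,0,0.1],[0,0,0]]' --turn '[[-0.12,0.06,0],[-0.11,0.05,0],[0,0,0],[0,0,0]]'

```text
clock: 12.78
tcp_pos: [0.5791, 0.3981, 0.1005]
tool_rot: [0.708, 0.706, -0.007, -0.001]
contact_force: [-0.5, -0.5, -0.8]
finger_gap: 0.0436
```

```bash
python3 - <<'E'
from go import *
go(.582,.4003,.075,0)
d=grab('scene','s11')
cv2.imwrite('pics/s11z.png',cv2.resize(d['pixels'][160:280,180:340],None,fx=5,fy=5,interpolation=cv2.INTER_CUBIC))
E
```

```text
t 12.78 p [0.5791 0.3981 0.1005] tilt [-0.63 -0.48] yaw -0.17 gap 0.0436 F [-0.5 -0.5 -0.8]
units [0.061 0.08  0.637] max 0.64 rz units -0.028
q6 30
rotfix [-0.105  0.081  0.   ]
```

View pics/s11z.png

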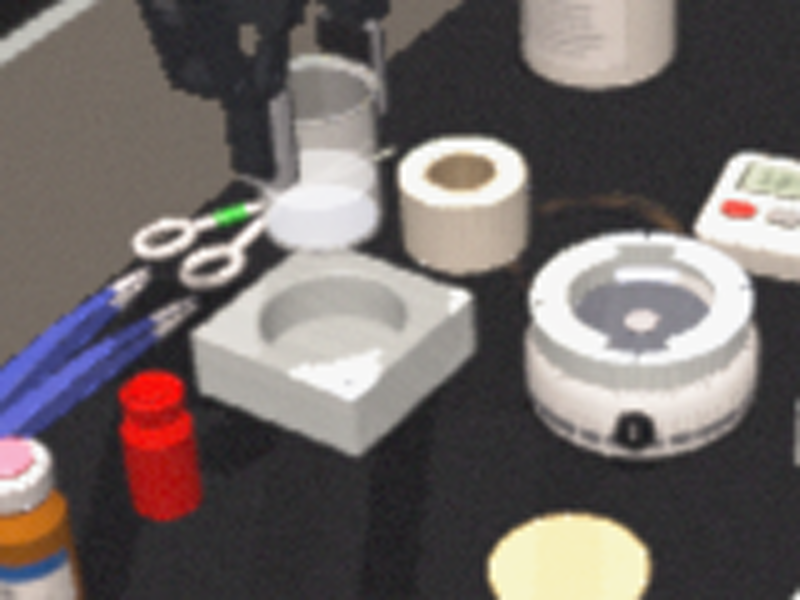

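Beaker bottom is centred near crop (324,218), the bore at (333,322). So it needs about 2 mm less in y than planned.

Emit:
drive_tool --hand '[1,1,1,1,1]' --linear '[[0,0.1,0.1],[0,0,0.2],[0,0,0.2],[0,0,0],[0,0,0]]' --turn '[[-0.1,0.08,0],[0,0,0],[0,0,0],[0,0,0],[0,0,0]]'

```text
clock: 13.25
tcp_pos: [0.5832, 0.3955, 0.0805]
tool_rot: [0.709, 0.705, 0.001, 0.0]
contact_force: [-0.4, 0.0, 0.4]
finger_gap: 0.0433
```

```bash
python3 - <<'E'
from go import *
go(.583,.3985,.042,0)
d=grab('scene','s12')
cv2.imwrite('pics/s12z.png',cv2.resize(d['pixels'][160:280,180:340],None,fx=5,fy=5,interpolation=cv2.INTER_CUBIC))
E
```

```text
t 13.25 p [0.5832 0.3955 0.0805] tilt [0.09 0.04] yaw -0.3 gap 0.0433 F [-0.4  0.   0.4]
units [ 0.075 -0.006  0.963] max 0.96 rz units -0.049
q6 30
rotfix [ 0.015 -0.008  0.   ]
```

View pics/s12z.png

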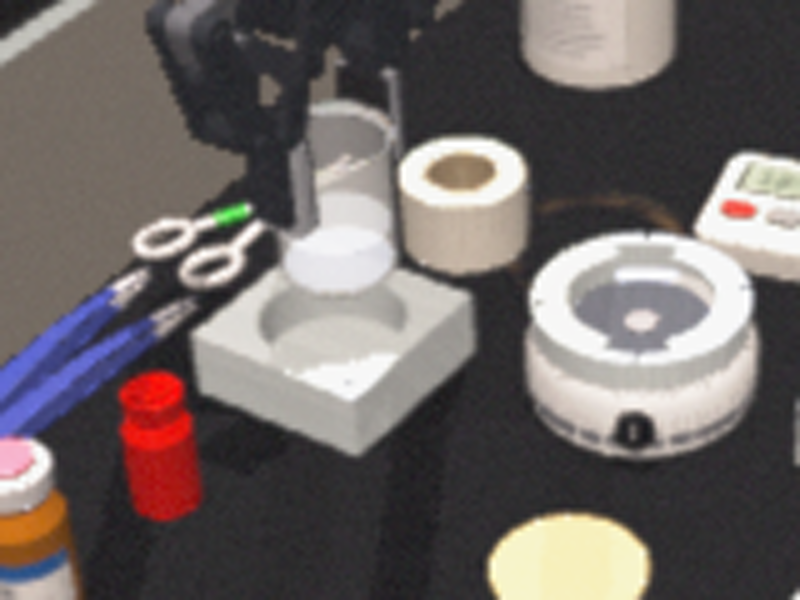

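Emit:
drive_tool --hand '[1,1,1,1,1]' --linear '[[0.06,0,0.1],[0,0,0.2],[0,0,0.2],[0,0,0],[0,0,0]]' --turn '[[0,0,0],[0,0,0],[0,0,0],[0,0,0],[0,0,0]]'

```text
clock: 13.72
tcp_pos: [0.5836, 0.3985, 0.0594]
tool_rot: [0.709, 0.705, 0.002, 0.0]
contact_force: [0.6, 0.7, -1.3]
finger_gap: 0.0435
```

```bash
python3 - <<'E'
from go import *
go(.5825,.398,.042,0)
d=grab('scene','s13')
cv2.imwrite('pics/s13z.png',cv2.resize(d['pixels'][160:280,180:340],None,fx=5,fy=5,interpolation=cv2.INTER_CUBIC))
E
```

```text
t 13.72 p [0.5836 0.3985 0.0594] tilt [0.17 0.1 ] yaw -0.29 gap 0.0435 F [ 0.6  0.7 -1.3]
units [-0.014 -0.029  0.436] max 0.44 rz units -0.048
q6 30
rotfix [ 0.028 -0.016  0.   ]
```

View pics/s13z.png

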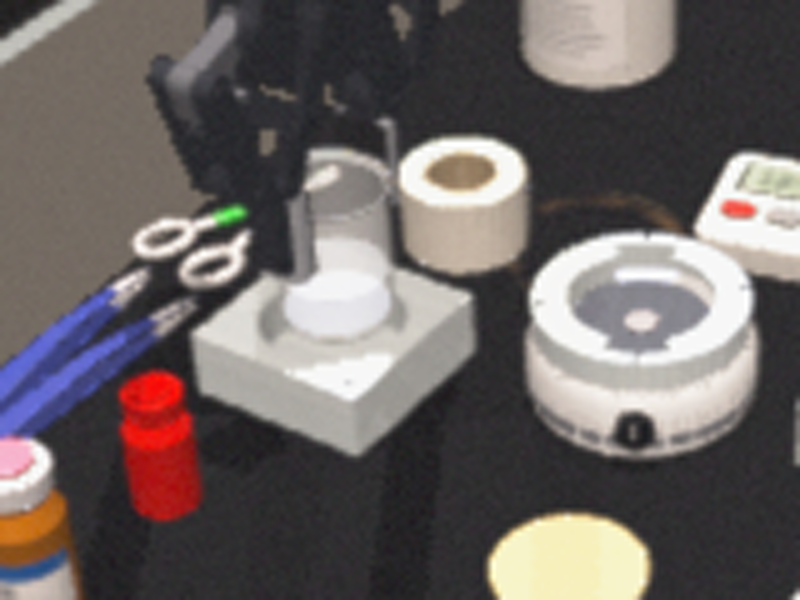

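```bash
python3 - <<'E'
from go import *
from meas import *
d=load('s13'); w=cloud(d)
for v in range(210,238,2): print(v,np.round(w[v,247],4),np.round(w[v,250],4))
m=(w[...,2]>.031)&(w[...,2]<.045)&(abs(w[...,0]-.583)<.03)&(abs(w[...,1]-.398)<.03)
P=w[m];print(m.sum(),circ(P[:,:2]))
E
```

```text
210 [0.5669 0.3837 0.0728] [0.5716 0.3809 0.0709]
212 [0.5663 0.3836 0.069 ] [0.5711 0.3809 0.067 ]
214 [0.5677 0.3851 0.0634] [0.5704 0.3807 0.0632]
216 [0.5685 0.3863 0.0581] [0.5716 0.3821 0.0577]
218 [0.5662 0.3848 0.0558] [0.5714 0.3823 0.0535]
220 [0.5646 0.384  0.0529] [0.5694 0.3811 0.0508]
222 [0.5653 0.385  0.0477] [0.5707 0.3826 0.0451]
224 [0.5657 0.3857 0.0428] [0.5701 0.3826 0.0411]
226 [0.567  0.3872 0.037 ] [0.5709 0.3836 0.0358]
228 [0.5662 0.387  0.0332] [0.5934 0.4018 0.0097]
230 [0.5838 0.4016 0.0116] [0.5885 0.3984 0.0096]
232 [0.5614 0.3841 0.0285] [0.5648 0.3801 0.0278]
234 [0.5561 0.3802 0.0291] [0.557  0.3743 0.0307]
236 [0.5519 0.3774 0.0286] [0.553  0.3716 0.0301]
127 (array([0.5825389 , 0.39847173]), np.float64(0.020342894805108445))
```

Emit:
drive_tool --hand '[1,1,1,1,1,1]' --linear '[[0,-0.02,0.1],[0,0,0.15],[0,0,0.15],[0,0,0],[0,0,0.05],[0,0,0]]' --turn '[[0,0,0],[0,0,0],[0,0,0],[0,0,0],[0,0,0],[0,0,0]]'

```text
clock: 14.27
tcp_pos: [0.5825, 0.3985, 0.0392]
tool_rot: [0.709, 0.705, 0.001, 0.0]
contact_force: [-0.1, 0.0, -1.2]
finger_gap: 0.044
```

```bash
python3 - <<'E'
from go import *
go(.5825,.398,.035,0)
E
```

```text
t 14.27 p [0.5825 0.3985 0.0392] tilt [0.13 0.07] yaw -0.28 gap 0.044 F [-0.1  0.  -1.2]
units [-0.013 -0.001  0.104] max 0.1 rz units -0.047
q6 30
rotfix [ 0.022 -0.012  0.   ]
```

Emit:
drive_tool --hand '[1,1,1]' --linear '[[0,0,0.05],[0,0,0.03],[0,0,0.03]]' --turn '[[0,0,0],[0,0,0],[0,0,0]]'

```text
clock: 14.52
tcp_pos: [0.5832, 0.3993, 0.0381]
tool_rot: [0.709, 0.705, 0.003, 0.0]
contact_force: [-2.9, -1.0, 3.9]
finger_gap: 0.0436
```

Emit:
drive_tool --hand '[0.25,0.25,0.25,0.25,0.25,0.25,0.25]' --linear '[[0,0,0],[0,0,0],[0,0,0],[0,0,-0.3],[0,0,-0.7],[0,0,-0.8],[0,0,-0.5]]' --turn '[[0,0,0],[0,0,0],[0,0,0],[0,0,0],[0,0,0],[0,0,0],[0,0,0]]'

```text
clock: 15.1
tcp_pos: [0.5793, 0.3965, 0.1244]
tool_rot: [0.709, 0.705, -0.005, -0.001]
contact_force: [1.1, 0.5, 1.4]
finger_gap: 0.064
```

```bash
python3 - <<'E'
from go import *
go(.5302,.2697,.14,90)
d=grab('scene','s14')
cv2.imwrite('pics/s14z.png',cv2.resize(d['pixels'][160:280,180:340],None,fx=5,fy=5,interpolation=cv2.INTER_CUBIC))
E
```

```text
t 15.1 p [0.5793 0.3965 0.1244] tilt [-0.53 -0.3 ] yaw -0.29 gap 0.064 F [1.1 0.5 1.4]
units [-3.179 -1.215 -0.362] max 3.18 rz units 14.951
q6 120
rotfix [-0.089  0.051  0.   ]
```

View pics/s14z.png

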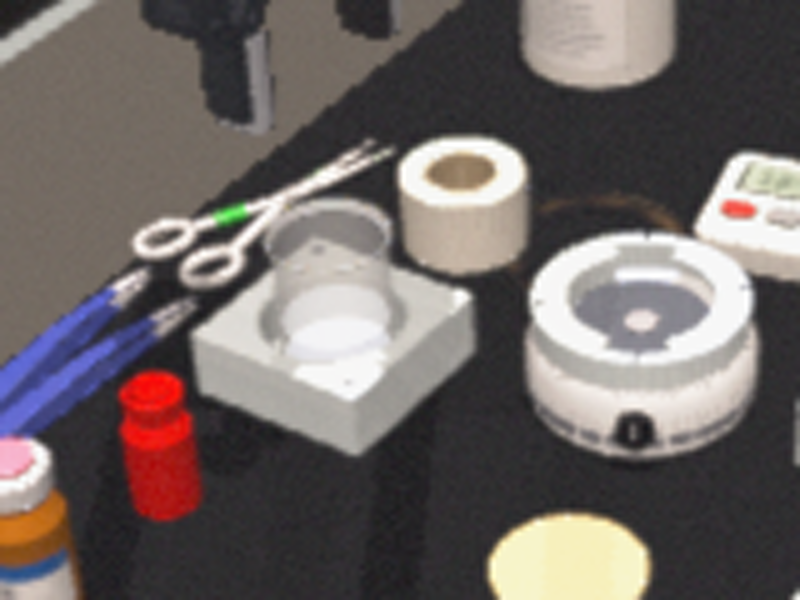

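The beaker is standing in its bore at crop (333,300). Next the dish, with the jaws turned to lie along y.

Emit:
drive_tool --hand '[0,0,0,0,0,0,0,0,0,0,0,0,0,0,0]' --linear '[[0,0,-0.2],[0,0,-0.2],[0,0,-0.1],[0,0,0],[0,0,0],[0,0,0],[0,0,0],[0,0,0],[0,0,0],[0,0,0],[0,0,0],[0,0,0],[0,0,0],[0,0,0],[0,0,0]]' --turn '[[0,0,-1],[0,0,-1],[0,0,-1],[0,0,-1],[0,0,-1],[0,0,-1],[0,0,-1],[0,0,-1],[0,0,-1],[0,0,-1],[0,0,-1],[0,0,-1],[0,0,-1],[0,0,-1],[0,0,0]]'

```text
clock: 16.4
tcp_pos: [0.585, 0.399, 0.1636]
tool_rot: [0.018, 1.0, 0.004, 0.007]
contact_force: [-0.0, 0.4, -0.4]
finger_gap: 0.0856
```

```bash
python3 - <<'E'
from go import *
go(.5302,.2697,.12,90)
E
```

```text
t 16.4 p [0.585  0.399  0.1636] tilt [0.84 0.44] yaw 87.91 gap 0.0856 F [-0.   0.4 -0.4]
units [ 1.265 -3.289  1.044] max 3.29 rz units -0.349
q6 -60
rotfix [ 0.078  0.137 -0.001]
```

Emit:
drive_tool --hand '[0,0,0,0,0,0,0]' --linear '[[0.15,-0.4,0.1],[0.25,-0.65,0.2],[0.25,-0.7,0.2],[0.25,-0.7,0.2],[0.2,-0.6,0.2],[0.1,-0.2,0],[0,0,0]]' --turn '[[0.08,0.14,-0.2],[0,0,-0.1],[0,0,0],[0,0,0],[0,0,0],[0,0,0],[0,0,0]]'

```text
clock: 16.98
tcp_pos: [0.5334, 0.2671, 0.127]
tool_rot: [0.01, 1.0, 0.001, 0.002]
contact_force: [0.3, 0.2, 0.3]
finger_gap: 0.085
```

```bash
python3 - <<'E'
from go import *
go(.5302,.2697,.06,90)
E
```

```text
t 16.98 p [0.5334 0.2671 0.127 ] tilt [0.21 0.14] yaw 88.87 gap 0.085 F [0.3 0.2 0.3]
units [0.088 0.06  1.674] max 1.67 rz units -0.188
q6 -69
rotfix [ 0.024  0.034 -0.   ]
```

Emit:
drive_tool --hand '[0,0,0,0,0,0]' --linear '[[0.08,0.05,0.2],[0,0,0.5],[0,0,0.5],[0,0,0.3],[0,0,0.1],[0,0,0]]' --turn '[[0.02,0.03,-0.15],[0,0,0],[0,0,0],[0,0,0],[0,0,0],[0,0,0]]'

```text
clock: 17.48
tcp_pos: [0.5346, 0.2774, 0.0644]
tool_rot: [0.001, 1.0, 0.004, 0.005]
contact_force: [-0.1, 0.3, 1.1]
finger_gap: 0.0858
```

```bash
python3 - <<'E'
from go import *
go(.5302,.2697,.003,90)
d=grab('scene','s15')
cv2.imwrite('pics/s15z.png',cv2.resize(d['pixels'][200:320,220:380],None,fx=5,fy=5,interpolation=cv2.INTER_CUBIC))
E
```

```text
t 17.48 p [0.5346 0.2774 0.0644] tilt [0.61 0.49] yaw 89.85 gap 0.0858 F [-0.1  0.3  1.1]
units [ 0.127 -0.206  1.532] max 1.53 rz units -0.024
q6 -68
rotfix [ 0.082  0.102 -0.   ]
```

View pics/s15z.png

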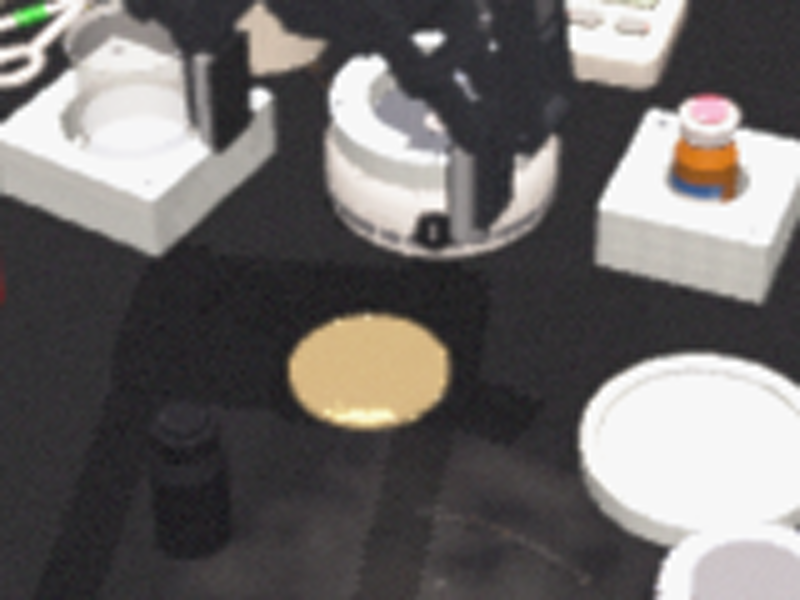

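The dish is at crop (370,370), the fingers hang either side and above it. I'll centre and descend in stages.

Emit:
drive_tool --hand '[0,0,0,0]' --linear '[[0.1,-0.15,0.1],[0.03,-0.03,0.3],[0,0,0.3],[0,0,0]]' --turn '[[0.08,0.1,0],[0,0,0],[0,0,0],[0,0,0]]'

```text
clock: 17.87
tcp_pos: [0.5317, 0.2723, 0.038]
tool_rot: [0.0, 1.0, 0.001, 0.003]
contact_force: [0.6, 1.0, -0.9]
finger_gap: 0.0855
```

```bash
python3 - <<'E'
from go import *
go(.5302,.2697,.003,90)
E
```

```text
t 17.87 p [0.5317 0.2723 0.038 ] tilt [0.36 0.15] yaw 89.95 gap 0.0855 F [ 0.6  1.  -0.9]
units [ 0.042 -0.067  0.874] max 0.87 rz units -0.009
q6 -68
rotfix [ 0.025  0.059 -0.   ]
```

Emit:
drive_tool --hand '[0,0,0,0]' --linear '[[0.04,-0.06,0.1],[0,0,0.3],[0,0,0.2],[0,0,0]]' --turn '[[0.03,0.06,0],[0,0,0],[0,0,0],[0,0,0]]'

```text
clock: 18.2
tcp_pos: [0.53, 0.2693, 0.0114]
tool_rot: [0.001, 1.0, -0.0, -0.0]
contact_force: [-0.4, 0.5, -0.2]
finger_gap: 0.0851
```

```bash
python3 - <<'E'
from go import *
go(.5302,.2697,.003,90)
d=grab('scene','s16')
cv2.imwrite('pics/s16z.png',cv2.resize(d['pixels'][200:320,220:380],None,fx=5,fy=5,interpolation=cv2.INTER_CUBIC))
E
```

```text
t 18.2 p [0.53   0.2693 0.0114] tilt [-0.04 -0.05] yaw 89.9 gap 0.0851 F [-0.4  0.5 -0.2]
units [-0.006  0.011  0.209] max 0.21 rz units -0.016
q6 -69
rotfix [-0.008 -0.006 -0.   ]
```

View pics/s16z.png

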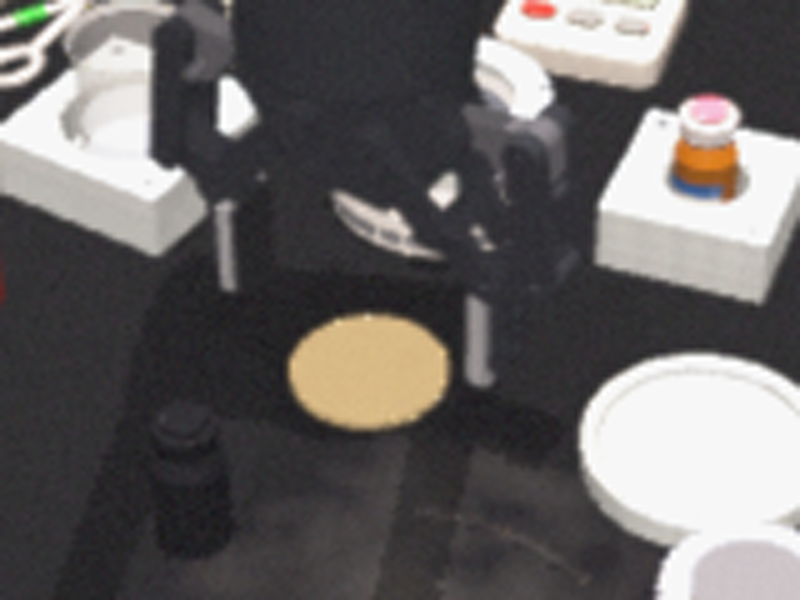

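Emit:
drive_tool --hand '[0,0,0]' --linear '[[0,0.01,0.15],[0,0,0.03],[0,0,0]]' --turn '[[0,0,0],[0,0,0],[0,0,0]]'

```text
clock: 18.5
tcp_pos: [0.5307, 0.2699, 0.0043]
tool_rot: [0.001, 1.0, -0.0, 0.0]
contact_force: [-0.5, 0.5, 0.6]
finger_gap: 0.0853
```

```bash
python3 - <<'E'
from go import *
go(.5302,.2697,.002,90)
E
```

```text
t 18.5 p [0.5307 0.2699 0.0043] tilt [ 0.04 -0.01] yaw 89.89 gap 0.0853 F [-0.5  0.5  0.6]
units [ 0.011 -0.006  0.058] max 0.06 rz units -0.018
q6 -68
rotfix [-0.002  0.006  0.   ]
```

Emit:
drive_tool --hand '[0.1,0.2,0.3,0.4,1,1,1]' --linear '[[0,0,0.05],[0,0,0],[0,0,0],[0,0,0],[0,0,0],[0,0,0],[0,0,0]]' --turn '[[0,0,0],[0,0,0],[0,0,0],[0,0,0],[0,0,0],[0,0,0],[0,0,0]]'

```text
clock: 19.08
tcp_pos: [0.5318, 0.2705, 0.0039]
tool_rot: [0.001, 1.0, 0.0, 0.002]
contact_force: [-0.1, -0.1, -0.6]
finger_gap: 0.0585
```

```bash
python3 - <<'E'
from go import *
go(.5302,.2697,.002,90)
d=grab('scene','s17')
cv2.imwrite('pics/s17z.png',cv2.resize(d['pixels'][200:320,220:380],None,fx=5,fy=5,interpolation=cv2.INTER_CUBIC))
E
```

```text
t 19.08 p [0.5318 0.2705 0.0039] tilt [0.22 0.06] yaw 89.91 gap 0.0585 F [-0.1 -0.1 -0.6]
units [ 0.04  -0.02   0.047] max 0.05 rz units -0.016
q6 -68
rotfix [ 0.01   0.037 -0.   ]
```

View pics/s17z.png

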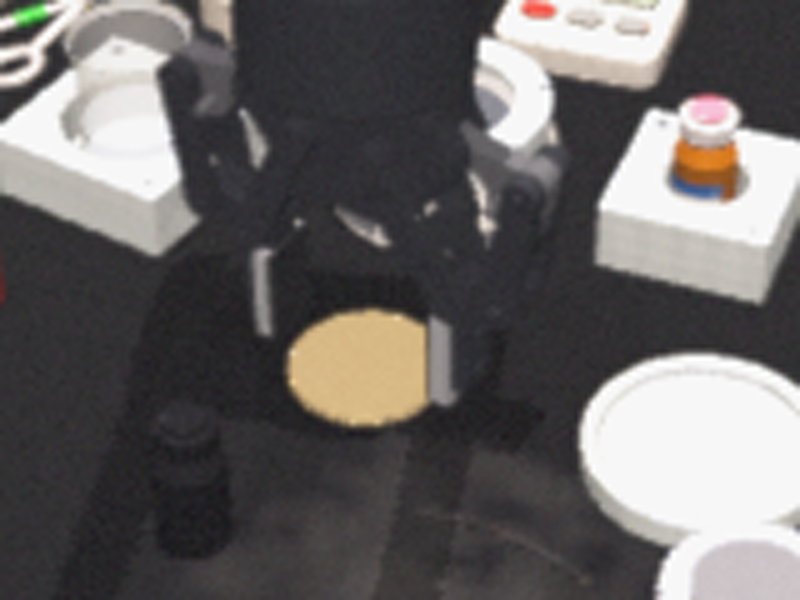

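The jaws stopped at a 58.5 mm gap on the dish's clear wall, around the beige disc at crop (365,367). I'll lift it.

Emit:
drive_tool --hand '[1,1,1,1,1,1]' --linear '[[0,0,-0.2],[0,0,-0.4],[0,0,-0.5],[0,0,-0.5],[0,0,-0.3],[0,0,0]]' --turn '[[0,0.03,0],[0,0,0],[0,0,0],[0,0,0],[0,0,0],[0,0,0]]'

```text
clock: 19.63
tcp_pos: [0.5301, 0.2697, 0.0826]
tool_rot: [0.001, 1.0, -0.0, -0.003]
contact_force: [0.1, -0.1, -0.4]
finger_gap: 0.0585
```

```bash
python3 - <<'E'
from go import *
go(.547,.154,.08,90)
d=grab('scene','s18')
cv2.imwrite('pics/s18z.png',cv2.resize(d['pixels'][200:320,220:380],None,fx=5,fy=5,interpolation=cv2.INTER_CUBIC))
E
```

```text
t 19.63 p [0.5301 0.2697 0.0826] tilt [-0.3  -0.06] yaw 89.9 gap 0.0585 F [ 0.1 -0.1 -0.4]
units [-0.428 -2.892  0.066] max 2.89 rz units -0.016
q6 -69
rotfix [-0.009 -0.051 -0.   ]
```

View pics/s18z.png

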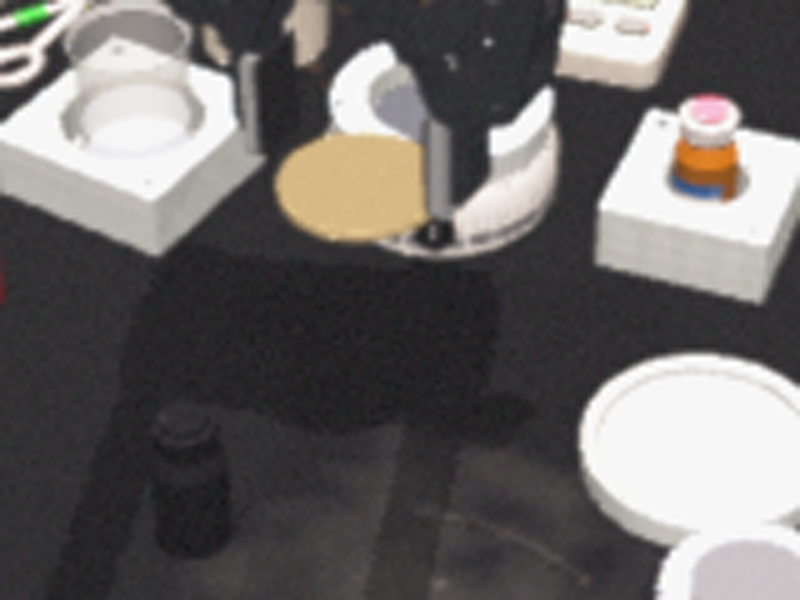

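Emit:
drive_tool --hand '[1,1,1,1,1,1]' --linear '[[-0.08,-0.3,0],[-0.1,-0.6,0],[-0.1,-0.7,0],[-0.08,-0.6,0],[-0.05,-0.4,0],[0,0,0]]' --turn '[[0,-0.05,0],[0,0,0],[0,0,0],[0,0,0],[0,0,0],[0,0,0]]'

```text
clock: 20.18
tcp_pos: [0.5434, 0.1582, 0.0753]
tool_rot: [-0.001, 1.0, -0.003, -0.005]
contact_force: [1.1, -0.0, -0.6]
finger_gap: 0.0586
```

```bash
python3 - <<'E'
from go import *
from meas import *
go(.548,.155,.04,90)
d=grab('scene','s19')
cv2.imwrite('pics/s19z.png',cv2.resize(d['pixels'][210:330,290:450],None,fx=5,fy=5,interpolation=cv2.INTER_CUBIC))
w=cloud(d); hsv=cv2.cvtColor(d['pixels'],cv2.COLOR_BGR2HSV)
m=cv2.inRange(hsv,(12,40,100),(40,170,255)); m[np.hypot(w[...,0]-.547,w[...,1]-.155)>.06]=0
P=w[m>0]; z=np.median(P[:,2]); Q=outer(d,m,z); print(m.sum()/255,z,circ(Q),circ(outer(d,m,z)), np.nanpercentile(P,[1,99],axis=0))
E
```

```text
t 20.18 p [0.5434 0.1582 0.0753] tilt [-0.52 -0.35] yaw 90.16 gap 0.0586 F [ 1.1 -0.  -0.6]
units [-0.124 -0.075  0.881] max 0.88 rz units 0.026
q6 -79
rotfix [-0.057 -0.087 -0.   ]
 ** On entry to DLASCL parameter number  4 had an illegal value
 ** On entry to DLASCL parameter number  4 had an illegal valueTraceback (most recent call last):
  File "<stdin>", line 8, in <module>
  File "meas.py", line 14, in circ
    A=np.c_[2*P,np.ones(len(P))]; x=np.linalg.lstsq(A,(P**2).sum(1),rcond=None)[0]
                                    ~~~~~~~~~~~~~~~^^^^^^^^^^^^^^^^^^^^^^^^^^^^
    x, resids, rank, s = _umath_linalg.lstsq(a, b, rcond,
                         ~~~~~~~~~~~~~~~~~~~^^^^^^^^^^^^^
                                             signature=signature)
                                             ^^^^^^^^^^^^^^^^^^^^
    raise LinAlgError("SVD did not converge in Linear Least Squares")
numpy.linalg.LinAlgError: SVD did not converge in Linear Least Squares
```

View pics/s19z.png

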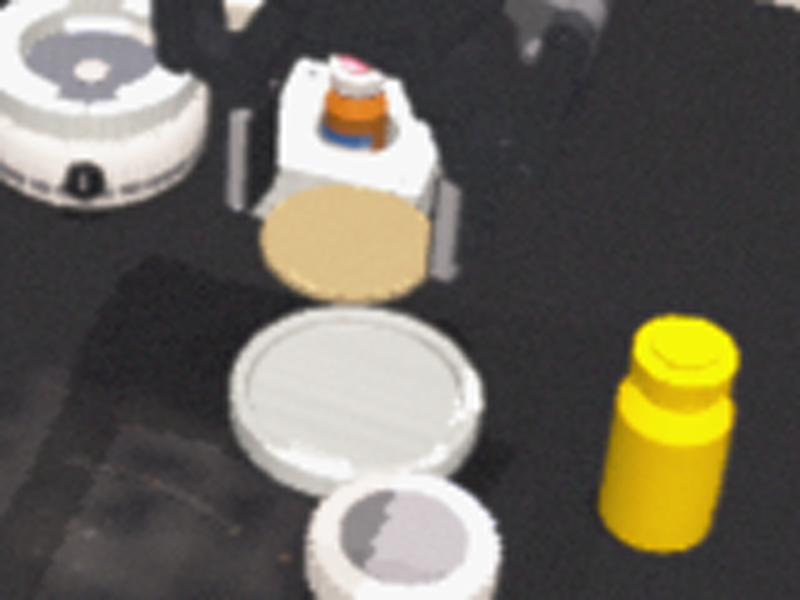

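```bash
cat >> meas.py <<'E'
def disc(d,xy,r):
    w=cloud(d); hsv=cv2.cvtColor(d['pixels'],cv2.COLOR_BGR2HSV)
    m=cv2.inRange(hsv,(12,40,100),(40,170,255)); m[~(np.hypot(w[...,0]-xy[0],w[...,1]-xy[1])<r)]=0
    m=cv2.morphologyEx(m,cv2.MORPH_OPEN,np.ones((3,3)))
    n,l,s,c=cv2.connectedComponentsWithStats(m); i=1+np.argmax(s[1:,4]); m=(l==i).astype(np.uint8)
    z=np.nanmedian(w[...,2][m>0]); return z,circ(outer(d,m,z))
E
python3 - <<'E'
from meas import *
print(disc(load('s19'),(.545,.158),.04), disc(load('s18'),(.53,.27),.04))
E
```

```text
(np.float64(0.07783446126798221), (array([0.54094821, 0.15851492]), np.float64(0.0265186418916899))) (np.float64(0.08534883202452867), (array([0.5273525, 0.2696269]), np.float64(0.026224768643937066)))
```

Emit:
drive_tool --hand '[1,1,1,1,1]' --linear '[[-0.16,-0.07,0.1],[0,0,0.2],[0,0,0.2],[0,0,0],[0,0,0]]' --turn '[[-0.05,-0.09,0],[0,0,0],[0,0,0],[0,0,0],[0,0,0]]'

```text
clock: 20.65
tcp_pos: [0.5479, 0.1579, 0.0496]
tool_rot: [-0.002, 1.0, 0.001, -0.002]
contact_force: [0.9, -0.4, -0.8]
finger_gap: 0.0584
```

```bash
python3 - <<'E'
from go import *
from meas import *
go(.5499,.155,.025,90)
d=grab('scene','s20')
cv2.imwrite('pics/s20z.png',cv2.resize(d['pixels'][210:330,290:450],None,fx=5,fy=5,interpolation=cv2.INTER_CUBIC))
print(disc(d,(.545,.158),.04))
E
```

```text
t 20.65 p [0.5479 0.1579 0.0496] tilt [-0.26  0.08] yaw 90.27 gap 0.0584 F [ 0.9 -0.4 -0.8]
units [-0.052 -0.073  0.615] max 0.62 rz units 0.044
q6 -80
rotfix [ 0.014 -0.044  0.   ]
(np.float64(0.05224884426839609), (array([0.54547959, 0.15817769]), np.float64(0.026499883603056777)))
```

View pics/s20z.png

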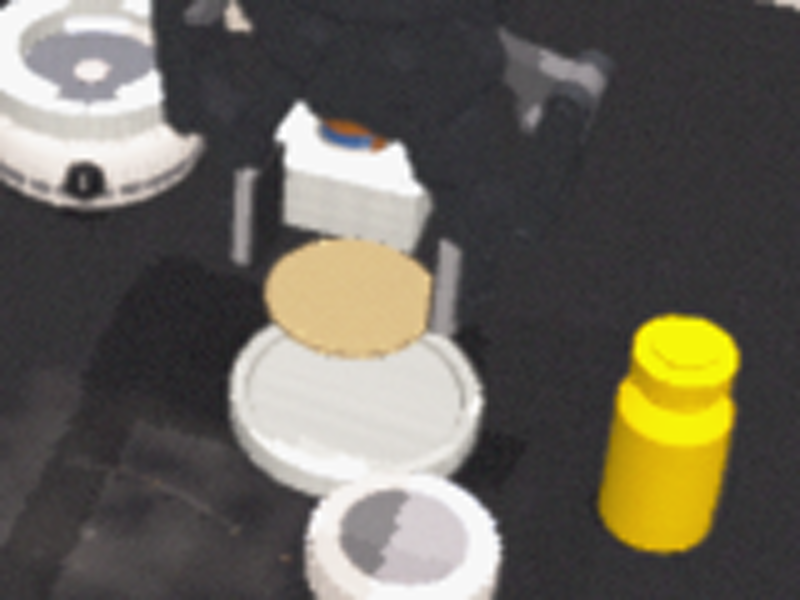

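Dish disc centre is (0.5455, 0.1582) against the holder's (0.5473, 0.155). I'll correct and lower.

Emit:
drive_tool --hand '[1,1,1,1,1]' --linear '[[-0.05,-0.08,0.1],[0,0,0.2],[0,0,0.2],[0,0,0],[0,0,0]]' --turn '[[0,-0.04,0.04],[0,0,0],[0,0,0],[0,0,0],[0,0,0]]'

```text
clock: 21.12
tcp_pos: [0.5498, 0.1559, 0.0275]
tool_rot: [-0.001, 1.0, 0.001, -0.0]
contact_force: [-0.5, 0.6, -0.1]
finger_gap: 0.0587
```

```bash
python3 - <<'E'
from go import *
from meas import *
go(.5499,.155,.0125,90)
d=grab('scene','s21')
cv2.imwrite('pics/s21z.png',cv2.resize(d['pixels'][210:330,290:450],None,fx=5,fy=5,interpolation=cv2.INTER_CUBIC))
print(disc(d,(.545,.158),.04))
E
```

```text
t 21.12 p [0.5498 0.1559 0.0275] tilt [-0.    0.09] yaw 90.15 gap 0.0587 F [-0.5  0.6 -0.1]
units [-0.003 -0.024  0.375] max 0.38 rz units 0.025
q6 -80
rotfix [ 0.015 -0.     0.   ]
(np.float64(0.03007544931467216), (array([0.54760678, 0.15640371]), np.float64(0.026510875593939526)))
```

View pics/s21z.png

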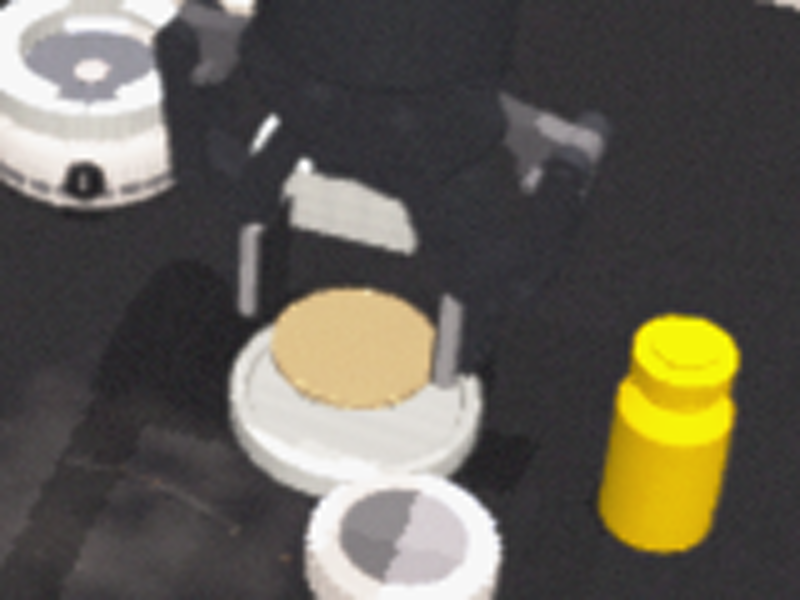

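Emit:
drive_tool --hand '[1,1,1,1]' --linear '[[0,-0.04,0.1],[0,0,0.12],[0,0,0.08],[0,0,0]]' --turn '[[0,0,0],[0,0,0],[0,0,0],[0,0,0]]'

```text
clock: 21.5
tcp_pos: [0.55, 0.1542, 0.0149]
tool_rot: [-0.001, 1.0, 0.001, 0.0]
contact_force: [0.4, 1.0, 0.9]
finger_gap: 0.0586
```

```bash
python3 - <<'E'
from go import *
from meas import *
go(.5499,.1545,.0105,90)
d=grab('scene','s22')
cv2.imwrite('pics/s22z.png',cv2.resize(d['pixels'][210:330,290:450],None,fx=5,fy=5,interpolation=cv2.INTER_CUBIC))
print(disc(d,(.545,.158),.04))
E
```

```text
t 21.5 p [0.55   0.1542 0.0149] tilt [0.05 0.1 ] yaw 90.14 gap 0.0586 F [0.4 1.  0.9]
units [0.004 0.009 0.11 ] max 0.11 rz units 0.024
q6 -80
rotfix [ 0.016  0.008 -0.   ]
(np.float64(0.017553452964396046), (array([0.54812227, 0.15455137]), np.float64(0.026698822268601843)))
```

View pics/s22z.png

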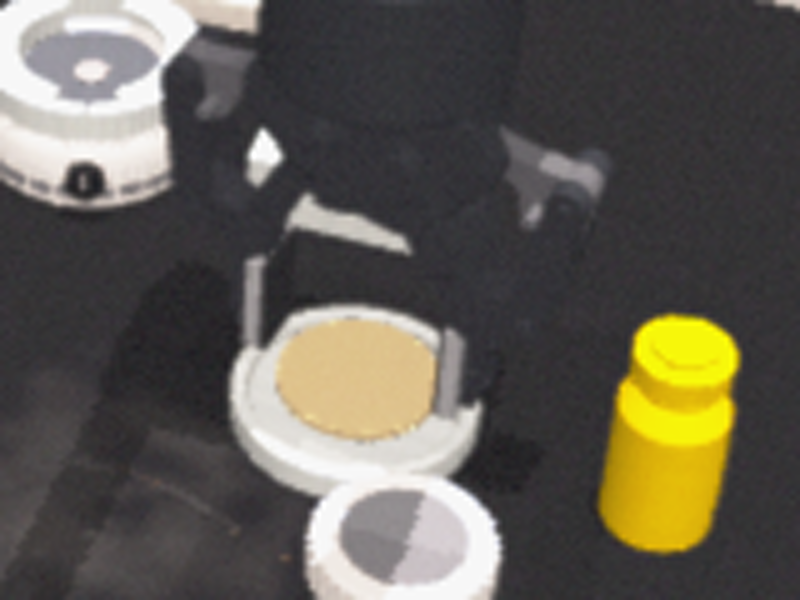

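Emit:
drive_tool --hand '[1,1,1]' --linear '[[0.01,0,0.08],[0,0,0.03],[0,0,0]]' --turn '[[0,0,0],[0,0,0],[0,0,0]]'

```text
clock: 21.8
tcp_pos: [0.5501, 0.1542, 0.0108]
tool_rot: [-0.001, 1.0, 0.001, 0.001]
contact_force: [0.2, -0.2, -0.1]
finger_gap: 0.059
```

```bash
python3 - <<'E'
from go import *
from meas import *
go(.5499,.1545,.0105,90)
d=grab('scene','s23')
print(disc(d,(.545,.158),.04))
E
```

```text
t 21.8 p [0.5501 0.1542 0.0108] tilt [0.12 0.11] yaw 90.14 gap 0.059 F [ 0.2 -0.2 -0.1]
units [0.006 0.007 0.006] max 0.01 rz units 0.023
q6 -80
rotfix [ 0.019  0.02  -0.   ]
(np.float64(0.013369954805808933), (array([0.54807322, 0.15456813]), np.float64(0.026652030406701794)))
```

Emit:
drive_tool --hand '[0.25,0.2,0.1,0,0,0,0,0]' --linear '[[0,0,0],[0,0,0],[0,0,0],[0,0,-0.2],[0,0,-0.5],[0,0,-0.7],[0,0,-0.7],[0,0,-0.5]]' --turn '[[0,0,0],[0,0,0],[0,0,0],[0,0,0],[0,0,0],[0,0,0],[0,0,0],[0,0,0]]'

```text
clock: 22.52
tcp_pos: [0.5458, 0.1534, 0.1142]
tool_rot: [-0.001, 1.0, -0.0, -0.006]
contact_force: [0.9, -0.2, 0.2]
finger_gap: 0.0853
```

```bash
python3 - <<'E'
from go import *
from meas import *
go(.4543,.0985,.15,20)
d=grab('scene','s24')
cv2.imwrite('pics/s24z.png',cv2.resize(d['pixels'][210:370,270:450],None,fx=4,fy=3.7,interpolation=cv2.INTER_CUBIC))
print(disc(d,(.545,.158),.04))
w=cloud(load('scene0'))
m=(w[...,2]>.012)&(w[...,2]<.043)&(abs(w[...,0]-.454)<.035)&(abs(w[...,1]-.0985)<.035); print('jarcup',circ(w[m][:,:2]))
E
```

```text
t 22.52 p [0.5458 0.1534 0.1142] tilt [-0.64 -0.02] yaw 90.14 gap 0.0853 F [ 0.9 -0.2  0.2]
units [ 2.301 -1.366 -0.869] max 2.3 rz units 11.69
q6 -10
rotfix [-0.003 -0.107 -0.   ]
(np.float64(0.012783315203906001), (array([0.54825411, 0.15465507]), np.float64(0.026579917031810167)))
jarcup (array([0.45434774, 0.09989566]), np.float64(0.023056590029054448))
```

View pics/s24z.png

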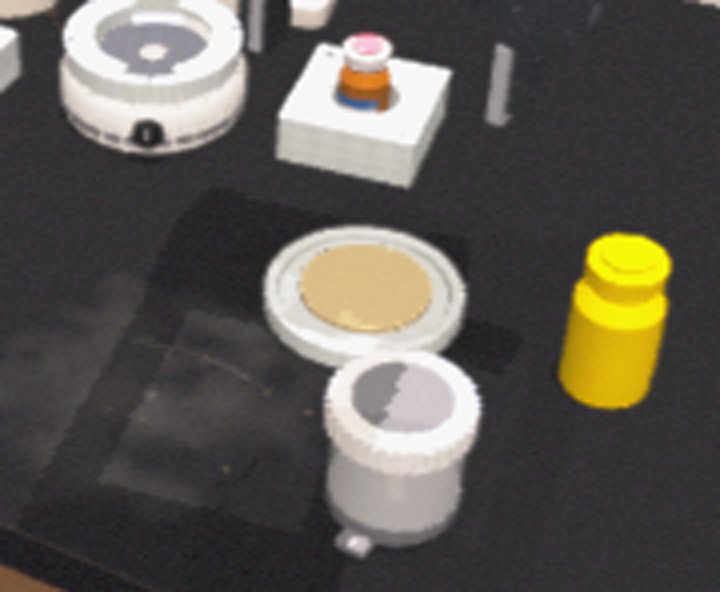

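The dish lies flat in its recess at crop (365,287). Now the jar: rise, turn the tool, then go over it.

Emit:
drive_tool --hand '[0.1,0.1,0.1,0.1,0.1,0.1,0.1,0.1,0.1,0.1,0.1,0.1]' --linear '[[0,0,-0.3],[0,0,-0.3],[0,0,-0.3],[0,0,0],[0,0,0],[0,0,0],[0,0,0],[0,0,0],[0,0,0],[0,0,0],[0,0,0],[0,0,0]]' --turn '[[0,0,1],[0,0,1],[0,0,1],[0,0,1],[0,0,1],[0,0,1],[0,0,1],[0,0,1],[0,0,1],[0,0,1],[0,0,1],[0,0,0]]'

```text
clock: 23.57
tcp_pos: [0.552, 0.1545, 0.1698]
tool_rot: [0.567, 0.823, 0.007, 0.006]
contact_force: [-0.1, 0.4, -0.4]
finger_gap: 0.0768
```

```bash
python3 - <<'E'
from go import *
go(.4543,.099,.13,20)
E
```

```text
t 23.57 p [0.552  0.1545 0.1698] tilt [1.02 0.27] yaw 20.86 gap 0.0768 F [-0.1  0.4 -0.4]
units [-0.426 -2.794  0.944] max 2.79 rz units 0.144
q6 -10
rotfix [ 0.174  0.018 -0.   ]
```

Emit:
drive_tool --hand '[0.1,0.1,0.1,0.1,0.1,0.1]' --linear '[[-0.08,-0.4,0.1],[-0.1,-0.7,0.2],[-0.1,-0.7,0.2],[-0.08,-0.6,0.2],[-0.05,-0.3,0.1],[0,0,0]]' --turn '[[0.17,0.02,0.1],[0,0,0],[0,0,0],[0,0,0],[0,0,0],[0,0,0]]'

```text
clock: 24.07
tcp_pos: [0.4545, 0.0999, 0.1375]
tool_rot: [0.564, 0.826, 0.002, 0.002]
contact_force: [-0.2, 0.7, 0.3]
finger_gap: 0.0768
```

```bash
python3 - <<'E'
from go import *
go(.4543,.099,.09,20)
E
```

```text
t 24.07 p [0.4545 0.0999 0.1375] tilt [0.26 0.06] yaw 21.3 gap 0.0768 F [-0.2  0.7  0.3]
units [-0.019 -0.018  1.188] max 1.19 rz units 0.217
q6 -15
rotfix [ 0.044  0.007 -0.   ]
```

Emit:
drive_tool --hand '[0.1,0.1,0.1,0.1,0.1]' --linear '[[-0.02,-0.02,0.2],[0,0,0.4],[0,0,0.4],[0,0,0.1],[0,0,0]]' --turn '[[0.04,0.01,0],[0,0,0],[0,0,0],[0,0,0],[0,0,0]]'

```text
clock: 24.48
tcp_pos: [0.4582, 0.0998, 0.0943]
tool_rot: [0.561, 0.828, 0.003, 0.003]
contact_force: [0.1, -0.3, 0.1]
finger_gap: 0.0769
```

```bash
python3 - <<'E'
from go import *
go(.4543,.099,.044)
d=grab('scene','s25')
cv2.imwrite('pics/s25z.png',cv2.resize(d['pixels'][250:370,290:450],None,fx=5,fy=5,interpolation=cv2.INTER_CUBIC))
E
```

```text
t 24.48 p [0.4582 0.0998 0.0943] tilt [0.48 0.11] yaw 21.71 gap 0.0769 F [ 0.1 -0.3  0.1]
units [ 0.018 -0.108  1.256] max 1.26 rotfix [ 0.081  0.012 -0.   ]
```

View pics/s25z.png

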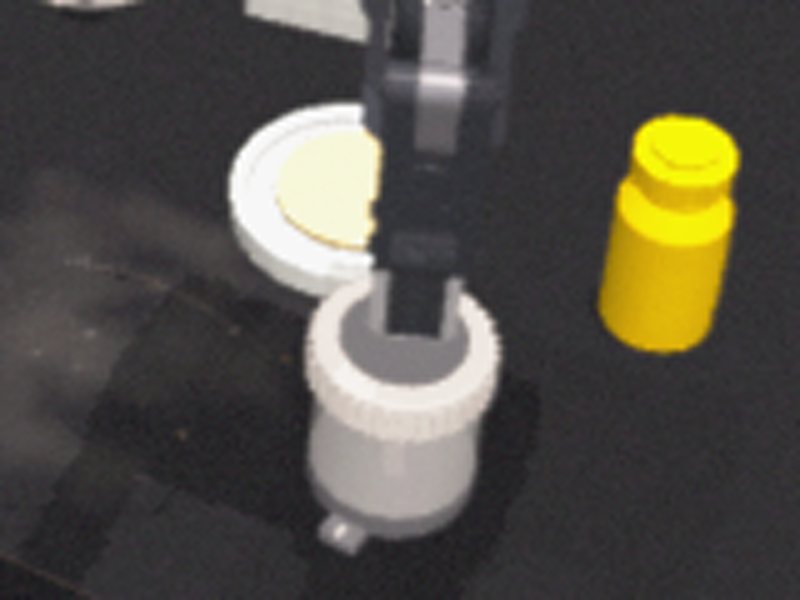

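The near finger at crop (418,335) hangs in front of and above the lid, whose centre is (404,355). I'll shift about 4 mm and descend.

Emit:
drive_tool --hand '[0.1,0.1,0.1,0.1,0.1]' --linear '[[0.02,-0.1,0.1],[0,-0.02,0.3],[0,0,0.4],[0,0,0.2],[0,0,0]]' --turn '[[0.08,0.01,0],[0,0,0],[0,0,0],[0,0,0],[0,0,0]]'

```text
clock: 24.95
tcp_pos: [0.4576, 0.0997, 0.0573]
tool_rot: [0.56, 0.828, 0.002, 0.003]
contact_force: [0.5, 0.3, 0.2]
finger_gap: 0.0769
```

```bash
python3 - <<'E'
from go import *
go(.4543,.099,.044)
E
```

```text
t 24.95 p [0.4576 0.0997 0.0573] tilt [0.43 0.02] yaw 21.86 gap 0.0769 F [0.5 0.3 0.2]
units [ 0.015 -0.086  0.332] max 0.33 rotfix [ 0.068  0.023 -0.   ]
```

Emit:
drive_tool --hand '[0.1,0.1,0.1,0.1]' --linear '[[0.02,-0.09,0.1],[0,0,0.15],[0,0,0.08],[0,0,0]]' --turn '[[0.07,0.02,0],[0,0,0],[0,0,0],[0,0,0]]'

```text
clock: 25.28
tcp_pos: [0.4552, 0.0994, 0.0452]
tool_rot: [0.56, 0.829, 0.001, 0.001]
contact_force: [-0.9, -0.2, -0.3]
finger_gap: 0.0772
```

```bash
python3 - <<'E'
from go import *
go(.4543,.099,.044)
E
```

```text
t 25.28 p [0.4552 0.0994 0.0452] tilt [ 0.13 -0.01] yaw 21.89 gap 0.0772 F [-0.9 -0.2 -0.3]
units [-0.001 -0.024  0.029] max 0.03 rotfix [ 0.02   0.009 -0.   ]
```

Emit:
drive_tool --hand '[0.2,0.3,0.4,1,1,1,1,1]' --linear '[[0,-0.02,0.05],[0,0,0],[0,0,0],[0,0,0],[0,0,0],[0,0,0],[0,0,0],[0,0,0]]' --turn '[[0,0,0],[0,0,0],[0,0,0],[0,0,0],[0,0,0],[0,0,0],[0,0,0],[0,0,0]]' --force 60

```text
clock: 25.95
tcp_pos: [0.4552, 0.099, 0.0443]
tool_rot: [0.56, 0.828, 0.001, 0.002]
contact_force: [-0.7, 0.3, 0.2]
finger_gap: 0.0484
```

```bash
python3 - <<'E'
from go import *
go(.4543,.099,.044)
d=grab('scene','s26')
cv2.imwrite('pics/s26z.png',cv2.resize(d['pixels'][250:370,290:450],None,fx=5,fy=5,interpolation=cv2.INTER_CUBIC))
E
```

```text
t 25.95 p [0.4552 0.099  0.0443] tilt [ 0.27 -0.  ] yaw 21.89 gap 0.0484 F [-0.7  0.3  0.2]
units [ 0.008 -0.021  0.008] max 0.02 rotfix [ 0.042  0.017 -0.   ]
```

View pics/s26z.png

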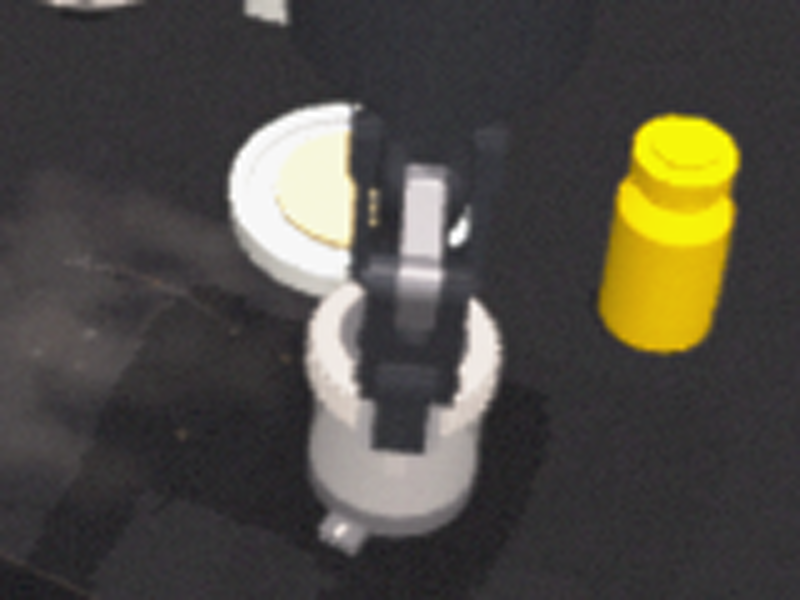

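The pads hold the lid's rim at crop (400,425) and the lug at (343,532) has not turned. I'll lift and carry it.

Emit:
drive_tool --hand '[1,1,1,1,1,1,1]' --linear '[[0,0,-0.2],[0,0,-0.5],[0,0,-0.6],[0,0,-0.6],[0,0,-0.6],[0,0,-0.3],[0,0,0]]' --turn '[[0.04,0.02,0],[0,0,0],[0,0,0],[0,0,0],[0,0,0],[0,0,0],[0,0,0]]'

```text
clock: 26.58
tcp_pos: [0.4525, 0.0988, 0.1603]
tool_rot: [0.56, 0.828, -0.003, -0.004]
contact_force: [-0.1, -1.0, -2.1]
finger_gap: 0.0484
```

```bash
python3 - <<'E'
from go import *
go(.631,.298,.15)
d=grab('scene','s27')
cv2.imwrite('pics/s27z.png',cv2.resize(d['pixels'][200:340,290:450],None,fx=5,fy=4.2,interpolation=cv2.INTER_CUBIC))
E
```

```text
t 26.58 p [0.4525 0.0988 0.1603] tilt [-0.56 -0.01] yaw 21.89 gap 0.0484 F [-0.1 -1.  -2.1]
units [2.957 5.999 0.215] max 6.0 rotfix [-0.087 -0.034 -0.   ]
```

View pics/s27z.png

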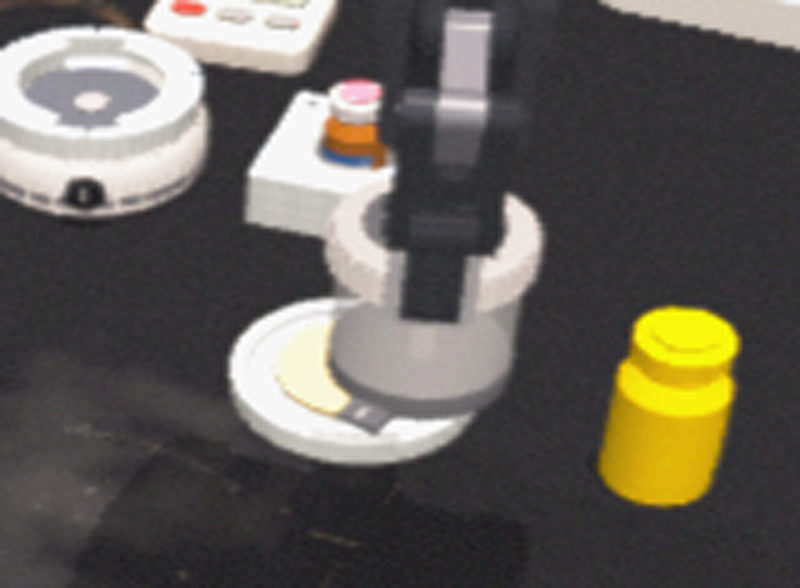

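The jar hangs upright at crop (430,300), lug at (370,413). Carrying it to the drive.

Emit:
drive_tool --hand '[1,1,1,1,1,1,1,1,1,1,1]' --linear '[[0.15,0.3,0],[0.25,0.5,-0.03],[0.3,0.65,-0.03],[0.35,0.7,-0.03],[0.35,0.7,-0.03],[0.35,0.7,-0.03],[0.35,0.7,-0.03],[0.35,0.6,-0.03],[0.25,0.5,0],[0.15,0.3,0],[0,0,0]]' --turn '[[-0.08,-0.03,0],[0,0,0],[0,0,0],[0,0,0],[0,0,0],[0,0,0],[0,0,0],[0,0,0],[0,0,0],[0,0,0],[0,0,0]]'

```text
clock: 27.55
tcp_pos: [0.6216, 0.3029, 0.1421]
tool_rot: [0.561, 0.828, -0.01, -0.01]
contact_force: [-0.8, -0.4, -1.0]
finger_gap: 0.0487
```

Emit:
drive_tool --hand '[1,1,1,1,1,1,1]' --linear '[[0,0,0],[0,0,0],[0,0,0],[0,0,0],[0,0,0],[0,0,0],[0,0,0]]' --turn '[[0,0,-0.8],[0,0,-1],[0,0,-1],[0,0,-1],[0,0,-1],[0,0,-0.7],[0,0,0]]'

```text
clock: 28.13
tcp_pos: [0.6146, 0.3033, 0.1246]
tool_rot: [0.288, 0.957, -0.014, -0.022]
contact_force: [0.2, -0.1, -2.5]
finger_gap: 0.0478
```

```bash
python3 - <<'E'
from go import *
go(.631,.298,.12,57.3)
E
```

```text
t 28.13 p [0.6146 0.3033 0.1246] tilt [-2.93 -0.83] yaw 56.53 gap 0.0478 F [ 0.2 -0.1 -2.5]
units [-0.418  0.12   0.095] max 0.42 rz units -0.128
q6 -36
rotfix [-0.385 -0.332 -0.007]
```

Emit:
drive_tool --hand '[1,1,1,1]' --linear '[[-0.1,0.05,-0.1],[-0.1,0.05,-0.1],[-0.1,0,0],[0,0,0]]' --turn '[[-0.2,-0.17,-0.05],[-0.18,-0.16,-0.05],[0,0,0],[0,0,0]]'

```text
clock: 28.47
tcp_pos: [0.6262, 0.299, 0.1292]
tool_rot: [0.285, 0.958, -0.001, -0.0]
contact_force: [-0.6, -0.7, -1.9]
finger_gap: 0.0482
```

```bash
python3 - <<'E'
from go import *
go(.631,.298,.12,57.3)
d=grab('scene','s28')
cv2.imwrite('pics/s28z.png',cv2.resize(d['pixels'][150:270,240:400],None,fx=5,fy=5,interpolation=cv2.INTER_CUBIC))
E
```

```text
t 28.47 p [0.6262 0.299  0.1292] tilt [-0.05 -0.07] yaw 56.82 gap 0.0482 F [-0.6 -0.7 -1.9]
units [-0.113  0.045  0.23 ] max 0.23 rz units -0.079
q6 -36
rotfix [-0.015 -0.    -0.   ]
```

View pics/s28z.png

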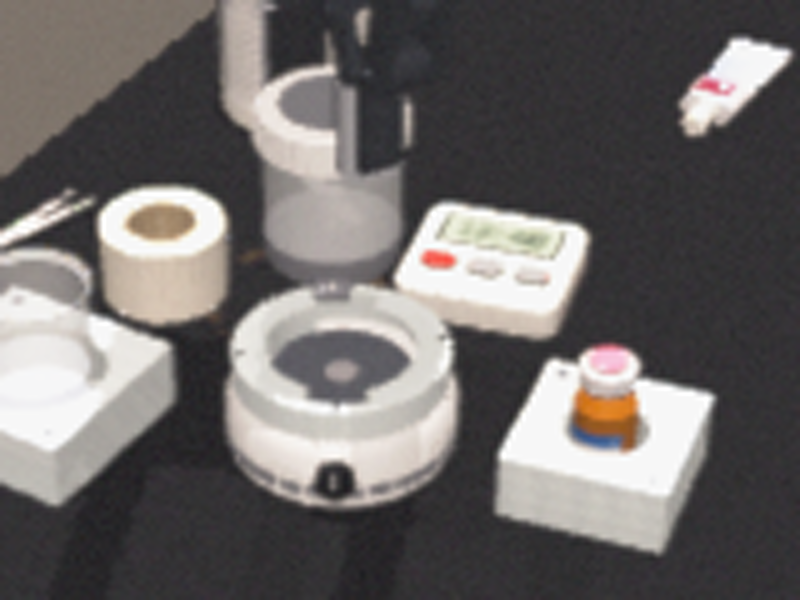

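```bash
python3 - <<'E'
from go import *
from meas import *
d=load('s28'); w=cloud(d)
for lo,hi in ((.09,.105),(.105,.118),(.118,.13)):
    m=(w[...,2]>lo)&(w[...,2]<hi)&(abs(w[...,0]-.63)<.035)&(abs(w[...,1]-.30)<.035)
    print(m.sum(),circ(w[m][:,:2]))
for v in range(194,214,2): print(v,np.round(w[v,300],4),np.round(w[v,307],4))
a=d['pixels'][190:240,275:340]; cv2.imwrite('pics/s28l.png',cv2.resize(a,None,fx=12,fy=12,interpolation=cv2.INTER_CUBIC))
E
```

```text
224 (array([0.6240887 , 0.29911963]), np.float64(0.02214851233474083))
173 (array([0.62487519, 0.29962383]), np.float64(0.02247337745056239))
152 (array([0.62475639, 0.29934869]), np.float64(0.02249676189245203))
194 [0.6035 0.2986 0.1123] [0.607  0.2872 0.114 ]
196 [0.6005 0.2969 0.1106] [0.6068 0.2871 0.1102]
198 [0.6034 0.2987 0.1043] [0.6076 0.2876 0.1055]
200 [0.6006 0.297  0.1025] [0.6064 0.2869 0.1025]
202 [0.6017 0.2978 0.0976] [0.6081 0.2879 0.0971]
204 [0.6012 0.2975 0.0939] [0.6069 0.2872 0.094 ]
206 [0.6033 0.2989 0.0881] [0.6044 0.2858 0.0919]
208 [0.6529 0.3289 0.0437] [0.6003 0.2835 0.0912]
210 [0.6487 0.3264 0.0427] [0.6604 0.3185 0.0383]
212 [0.6434 0.3234 0.0425] [0.6616 0.3192 0.0328]
```

View pics/s28l.png

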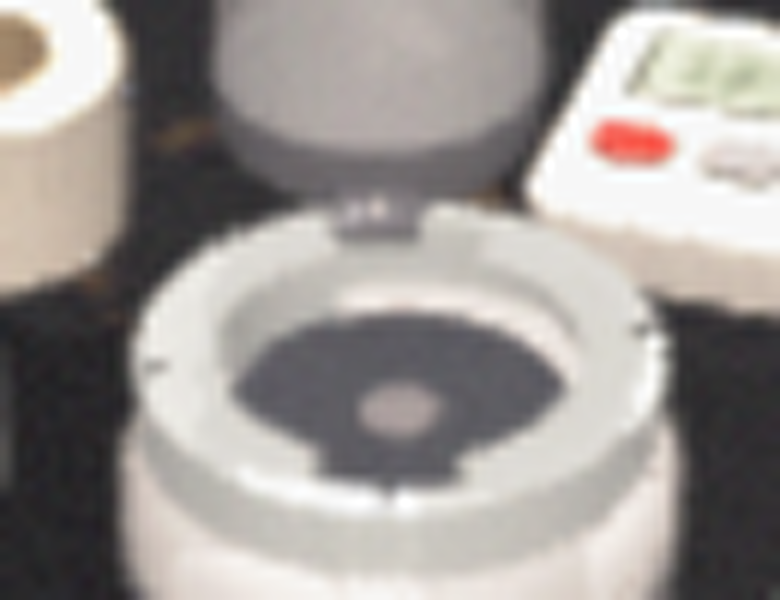

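```bash
python3 - <<'E'
from go import *
from meas import *
d=load('s28')
P=lambda u,v,z: onz(d,275+u/12,190+v/12,z)[:2]
ang=lambda a,b: round(float(np.degrees(np.arctan2(*(a-b)[::-1]))),1)
C=np.array([.6246,.2994])
for u,v,z in ((380,228,.0905),(376,208,.0935),(380,240,.0885)): 
    q=P(u,v,z); print('lug',q,ang(C,q),np.linalg.norm(C-q))
t=P(390,490,.042); dl=P(153,365,.042); dr=P(642,328,.042); print('tick',t,dl,dr,'mid dots',(dl+dr)/2,ang(dl,dr))
c=(dl+dr)/2; print('gap ang',ang(c,t), np.linalg.norm(c-t))
print('center guess', P(400,360,.042))
# collar edges: white top face mask
g=cv2.cvtColor(d['pixels'],cv2.COLOR_BGR2GRAY); w=cloud(load('scene0'))
m=seg(load('scene0'),(.631,.298),.05,.038,.05,w); 
Q=w[(m>0)][:, :2]; print('collar cloud mean',Q.mean(0), circ(Q))
E
```

```text
lug [0.59827702 0.28295891] 32.0 0.031035608450317165
lug [0.59848463 0.28369639] 31.0 0.03047320114331516
lug [0.59822799 0.28294584] 32.0 0.03108411233721909
tick [0.60183414 0.28371119] [0.61099151 0.32952391] [0.65499832 0.27076725] mid dots [0.63299492 0.30014558] 126.8
gap ang 27.8 0.035229003419616475
center guess [0.63012602 0.29825751]
collar cloud mean [0.62777338 0.29862487] (array([0.62908701, 0.29900631]), np.float64(0.034613855025884786))
```

Lug tip at crop (378,228) with jar axis column about 380, so the jar points about 30°. The gap tick at (390,490) with drive axis column about 400 gives about 28°. I'll turn 2° clockwise, centre, and lower to just above the collar.

Emit:
drive_tool --hand '[1,1,1,1,1,1]' --linear '[[-0.11,0.02,0],[0,0,0.2],[0,0,0.3],[0,0,0.2],[0,0,0],[0,0,0]]' --turn '[[0,0,0.3],[0,0,0],[0,0,0],[0,0,0],[0,0,0],[0,0,0]]'

```text
clock: 29.02
tcp_pos: [0.6297, 0.2975, 0.0986]
tool_rot: [0.301, 0.954, -0.0, -0.001]
contact_force: [0.6, 0.5, -0.9]
finger_gap: 0.0483
```

```bash
python3 - <<'E'
from go import *
from meas import *
go(.631,.2985,.093,54.8)
d=grab('scene','s29'); w=cloud(d)
m=(w[...,2]>.07)&(w[...,2]<.095)&(abs(w[...,0]-.63)<.035)&(abs(w[...,1]-.30)<.035)
print(m.sum(),circ(w[m][:,:2]))
a=d['pixels'][190:240,275:340]; cv2.imwrite('pics/s29l.png',cv2.resize(a,None,fx=12,fy=12,interpolation=cv2.INTER_CUBIC))
E
```

```text
t 29.02 p [0.6297 0.2975 0.0986] tilt [-0.09 -0.01] yaw 54.97 gap 0.0483 F [ 0.6  0.5 -0.9]
units [-0.012  0.039  0.139] max 0.14 rz units 0.028
q6 -34
rotfix [-0.01  -0.011 -0.   ]
322 (array([0.62835714, 0.2981148 ]), np.float64(0.022588080444588335))
```

View pics/s29l.png

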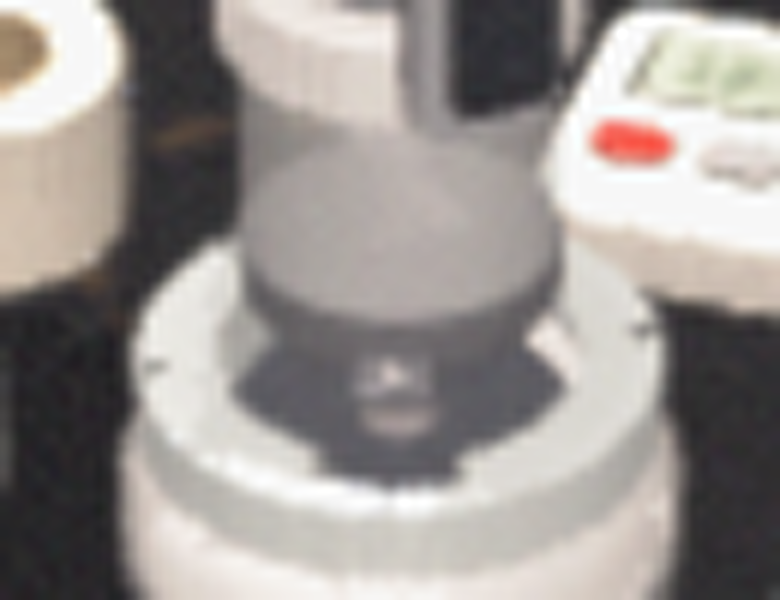

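Emit:
drive_tool --hand '[1,1,1,1]' --linear '[[-0.01,0.04,0.05],[0,0,0.12],[0,0,0],[0,0,0]]' --turn '[[0,0,0],[0,0,0],[0,0,0],[0,0,0]]'

```text
clock: 29.4
tcp_pos: [0.6309, 0.2991, 0.091]
tool_rot: [0.301, 0.954, -0.0, -0.001]
contact_force: [-0.6, 0.8, -1.1]
finger_gap: 0.0484
```

```bash
python3 - <<'E'
from go import *
from meas import *
go(.631,.2985,.073,54.8)
d=grab('scene','s30'); w=cloud(d)
m=(w[...,2]>.065)&(w[...,2]<.09)&(abs(w[...,0]-.63)<.035)&(abs(w[...,1]-.30)<.035)
print(m.sum(),circ(w[m][:,:2]))
a=d['pixels'][190:240,275:340]; cv2.imwrite('pics/s30l.png',cv2.resize(a,None,fx=12,fy=12,interpolation=cv2.INTER_CUBIC))
E
```

```text
t 29.4 p [0.6309 0.2991 0.091 ] tilt [-0.11 -0.01] yaw 55.01 gap 0.0484 F [-0.6  0.8 -1.1]
units [-0.011 -0.01   0.45 ] max 0.45 rz units 0.034
q6 -34
rotfix [-0.011 -0.014 -0.   ]
302 (array([0.62964608, 0.29960655]), np.float64(0.022699298325475948))
```

View pics/s30l.png

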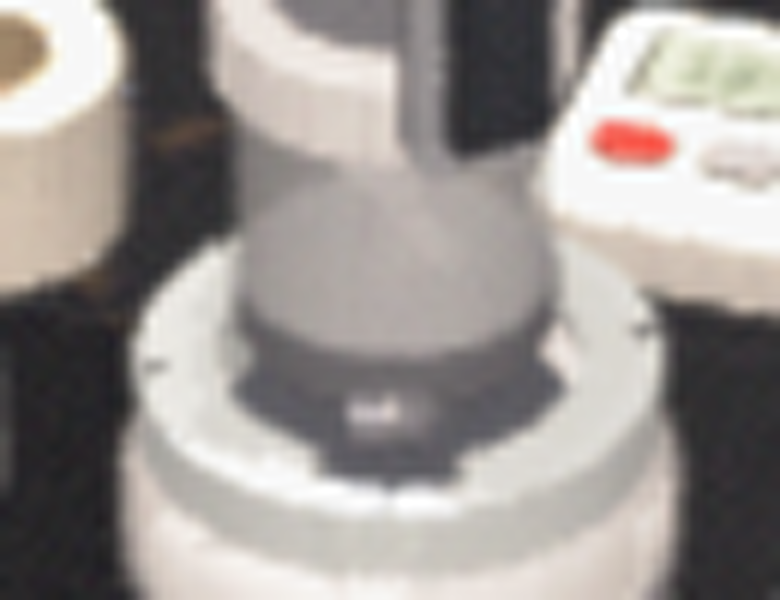

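The foot spans crop columns 240–552, centred within 1 px of the drive axis, and the lug at (390,412) lines up with the notch at (390,470). I'll lower it into the collar.

Emit:
drive_tool --hand '[1,1,1,1]' --linear '[[-0.01,-0.015,0.1],[0,0,0.12],[0,0,0],[0,0,0]]' --turn '[[0,0,0],[0,0,0],[0,0,0],[0,0,0]]'

```text
clock: 29.78
tcp_pos: [0.6312, 0.2983, 0.082]
tool_rot: [0.301, 0.954, 0.0, -0.0]
contact_force: [0.3, -0.3, -2.3]
finger_gap: 0.0485
```

```bash
python3 - <<'E'
from go import *
from meas import *
go(.631,.2985,.073,54.8)
d=grab('scene','s31'); w=cloud(d)
m=(w[...,2]>.06)&(w[...,2]<.08)&(abs(w[...,0]-.63)<.035)&(abs(w[...,1]-.30)<.035)
print(m.sum(),circ(w[m][:,:2]))
a=d['pixels'][190:240,275:340]; cv2.imwrite('pics/s31l.png',cv2.resize(a,None,fx=12,fy=12,interpolation=cv2.INTER_CUBIC))
E
```

```text
t 29.78 p [0.6312 0.2983 0.082 ] tilt [-0.04  0.02] yaw 55.01 gap 0.0485 F [ 0.3 -0.3 -2.3]
units [0.006 0.001 0.226] max 0.23 rz units 0.034
q6 -34
rotfix [-0.002 -0.007 -0.   ]
251 (array([0.63039088, 0.29928836]), np.float64(0.022973706994172144))
```

View pics/s31l.png

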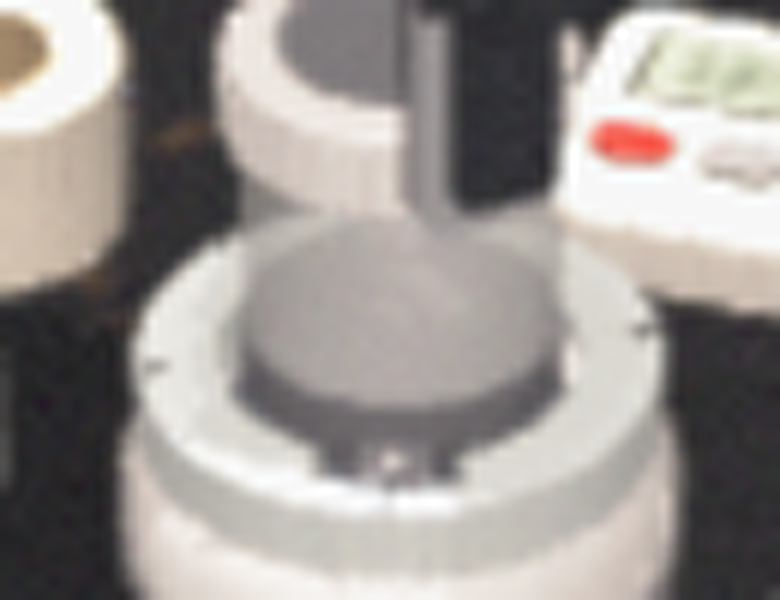

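The lug at crop (392,465) is in the notch, which spans columns 318–463. I'll lower it to the deck.

Emit:
drive_tool --hand '[1,1,1,1]' --linear '[[0,0,0.1],[0,0,0.08],[0,0,0.04],[0,0,0]]' --turn '[[0,0,0],[0,0,0],[0,0,0],[0,0,0]]'

```text
clock: 30.17
tcp_pos: [0.6317, 0.2985, 0.0746]
tool_rot: [0.301, 0.954, 0.001, 0.001]
contact_force: [0.6, 0.3, -1.7]
finger_gap: 0.0482
```

```bash
python3 - <<'E'
from go import *
go(.631,.2985,.072,54.8)
d=grab('scene','s32')
a=d['pixels'][190:240,275:340]; cv2.imwrite('pics/s32l.png',cv2.resize(a,None,fx=12,fy=12,interpolation=cv2.INTER_CUBIC))
E
```

```text
t 30.17 p [0.6317 0.2985 0.0746] tilt [0.08 0.05] yaw 55.01 gap 0.0482 F [ 0.6  0.3 -1.7]
units [ 0.016 -0.01   0.066] max 0.07 rz units 0.034
q6 -34
rotfix [ 0.015  0.006 -0.   ]
```

View pics/s32l.png

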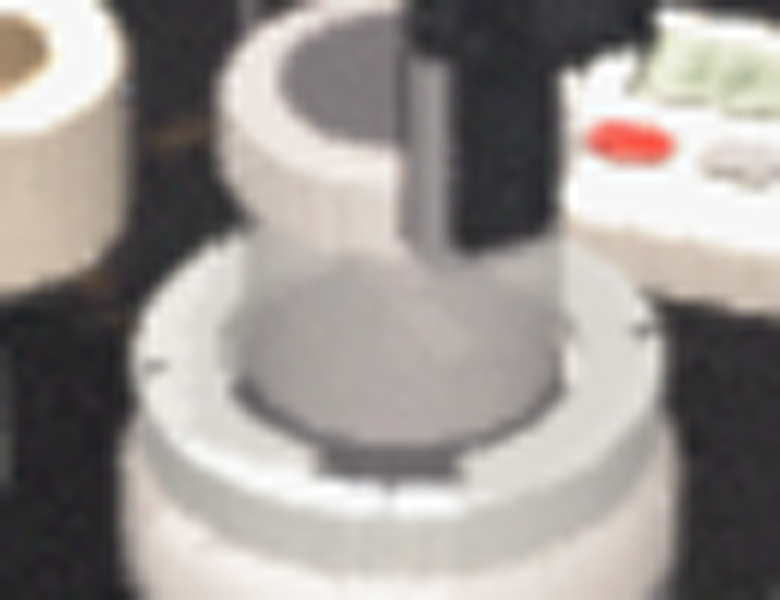

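The lugs have sunk below the collar lip, and the jar is centred at columns 240–560. I'll press on gently until there is contact.

Emit:
drive_tool --hand '[1,1,1,1]' --linear '[[0.01,0,0.05],[0,0,0.05],[0,0,0.04],[0,0,0.04]]' --turn '[[0,0,0],[0,0,0],[0,0,0],[0,0,0]]'

```text
clock: 30.55
tcp_pos: [0.6319, 0.2985, 0.0743]
tool_rot: [0.301, 0.954, 0.001, 0.002]
contact_force: [-2.6, -1.0, 5.6]
finger_gap: 0.0482
```

TCP z is 0.0743, which equals the grip height plus the 30 mm deck, with a 5.6 N reaction, so it is fully home. Turning clockwise in short stages.

Emit:
drive_tool --hand '[1,1,1,1,1]' --linear '[[0,0,0],[0,0,0],[0,0,0],[0,0,0],[0,0,0]]' --turn '[[0,0,0.5],[0,0,0.5],[0,0,0.5],[0,0,0.5],[0,0,0]]'

```text
clock: 30.97
tcp_pos: [0.6328, 0.2986, 0.0744]
tool_rot: [0.403, 0.915, 0.002, 0.003]
contact_force: [-1.8, -0.6, 1.3]
finger_gap: 0.0484
```

```bash
python3 - <<'E'
from go import *
go(.6315,.2985,.0743,-25)
print(arm.state()['ft_torque'])
E
```

```text
t 30.97 p [0.6328 0.2986 0.0744] tilt [0.46 0.09] yaw 42.45 gap 0.0484 F [-1.8 -0.6  1.3]
units [ 0.02  -0.025  0.002] max 0.02 rz units 11.242
q6 46
rotfix [ 0.067  0.041 -0.   ]
[-0.08261815  0.30309893 -0.03539859]
```

Emit:
drive_tool --hand '[1,1,1,1,1,1]' --linear '[[0.01,-0.02,0],[0,-0.01,0],[0,0,0],[0,0,0],[0,0,0],[0,0,0]]' --turn '[[0.06,0.04,0.5],[0.02,0.02,0.5],[0,0,0.5],[0,0,0.5],[0,0,0.5],[0,0,0]]'

```text
clock: 31.47
tcp_pos: [0.6336, 0.3004, 0.0744]
tool_rot: [0.52, 0.854, 0.003, -0.0]
contact_force: [-1.7, -0.3, 1.5]
finger_gap: 0.0485
```

```bash
python3 - <<'E'
from go import *
go(.6315,.2985,.0743,-25)
print(arm.state()['ft_torque'])
d=grab('scene','s33')
a=d['pixels'][180:250,270:355]; cv2.imwrite('pics/s33l.png',cv2.resize(a,None,fx=8,fy=8,interpolation=cv2.INTER_CUBIC))
E
```

```text
t 31.47 p [0.6336 0.3004 0.0744] tilt [0.19 0.35] yaw 27.27 gap 0.0485 F [-1.7 -0.3  1.5]
units [-0.018 -0.07   0.002] max 0.07 rz units 8.712
q6 46
rotfix [ 0.054 -0.038  0.   ]
[-0.18452382  0.24157739 -0.06390249]
```

View pics/s33l.png

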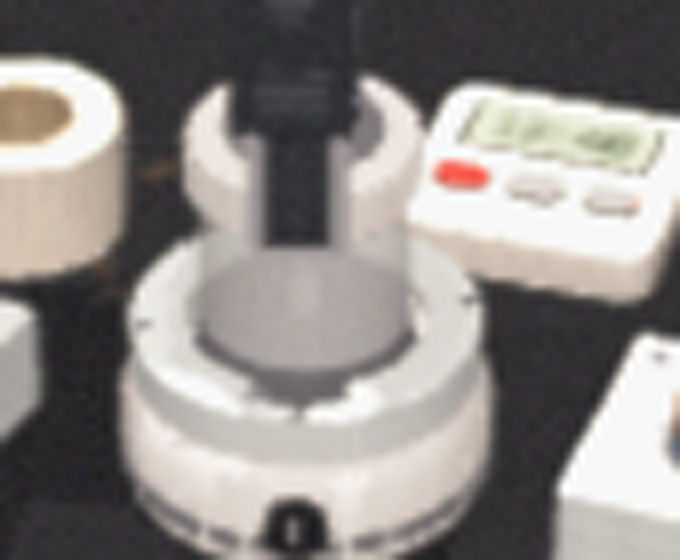

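The jar is upright and low in the collar, and it is turning with the tool. Continuing, with a drift correction.

Emit:
drive_tool --hand '[1,1,1,1,1,1,1]' --linear '[[-0.02,-0.06,0],[0,-0.02,0],[0,0,0],[0,0,0],[-0.01,-0.01,0],[0,0,0],[0,0,0]]' --turn '[[0.05,-0.04,0.5],[0.02,0,0.5],[0,0,0.5],[0,0,0.5],[0,0,0.5],[0,0,0.5],[0,0,0]]'

```text
clock: 32.1
tcp_pos: [0.6333, 0.3001, 0.0744]
tool_rot: [0.646, 0.763, 0.003, 0.001]
contact_force: [-0.5, -0.4, 1.5]
finger_gap: 0.0478
```

```bash
python3 - <<'E'
from go import *
go(.6315,.2985,.0743,-25)
print(arm.state()['ft_torque'])
E
```

```text
t 32.1 p [0.6333 0.3001 0.0744] tilt [0.31 0.25] yaw 9.46 gap 0.0478 F [-0.5 -0.4  1.5]
units [-0.032 -0.051  0.002] max 0.05 rz units 5.744
q6 46
rotfix [ 0.058 -0.033  0.   ]
[-0.09711414  0.17417356 -0.0357615 ]
```

Emit:
drive_tool --hand '[1,1,1,1,1,1,1]' --linear '[[-0.03,-0.05,0],[-0.01,-0.02,0],[0,0,0],[-0.01,-0.01,0],[-0.01,-0.01,0],[0,0,0],[0,0,0]]' --turn '[[0.05,-0.03,0.5],[0.02,0,0.5],[0,0,0.5],[0,0,0.5],[0,0,0.5],[0,0,0.5],[0,0,0]]'

```text
clock: 32.68
tcp_pos: [0.6328, 0.299, 0.0744]
tool_rot: [0.756, 0.655, 0.004, 0.0]
contact_force: [-0.5, -0.7, 1.4]
finger_gap: 0.0487
```

```bash
python3 - <<'E'
from go import *
go(.6315,.2985,.0743,-25)
print(arm.state()['ft_torque'])
E
```

```text
t 32.68 p [0.6328 0.299  0.0744] tilt [0.36 0.26] yaw -8.15 gap 0.0487 F [-0.5 -0.7  1.4]
units [-0.016 -0.031  0.002] max 0.03 rz units 2.808
q6 46
rotfix [ 0.053 -0.052  0.   ]
[-0.12132068  0.16998701 -0.00932954]
```

Emit:
drive_tool --hand '[1,1,1,1,1,1]' --linear '[[-0.02,-0.03,0],[0,-0.01,0],[0,0,0],[0,0,0],[0,0,0],[0,0,0]]' --turn '[[0.05,-0.05,0.5],[0,0,0.5],[0,0,0.5],[0,0,0.5],[0,0,0.5],[0,0,0]]'

```text
clock: 33.18
tcp_pos: [0.6333, 0.2991, 0.0744]
tool_rot: [0.832, 0.555, 0.003, 0.001]
contact_force: [0.1, 0.2, 1.3]
finger_gap: 0.0485
```

```bash
python3 - <<'E'
from go import *
go(.6315,.2985,.0743,-25)
print(arm.state()['ft_torque'])
d=grab('scene','s34')
a=d['pixels'][180:250,270:355]; cv2.imwrite('pics/s34l.png',cv2.resize(a,None,fx=8,fy=8,interpolation=cv2.INTER_CUBIC))
E
```

```text
t 33.18 p [0.6333 0.2991 0.0744] tilt [0.32 0.13] yaw -22.61 gap 0.0485 F [0.1 0.2 1.3]
units [-0.032 -0.035  0.002] max 0.03 rz units 0.398
q6 46
rotfix [ 0.041 -0.041  0.   ]
[-0.08799401  0.08993751 -0.03016068]
```

View pics/s34l.png

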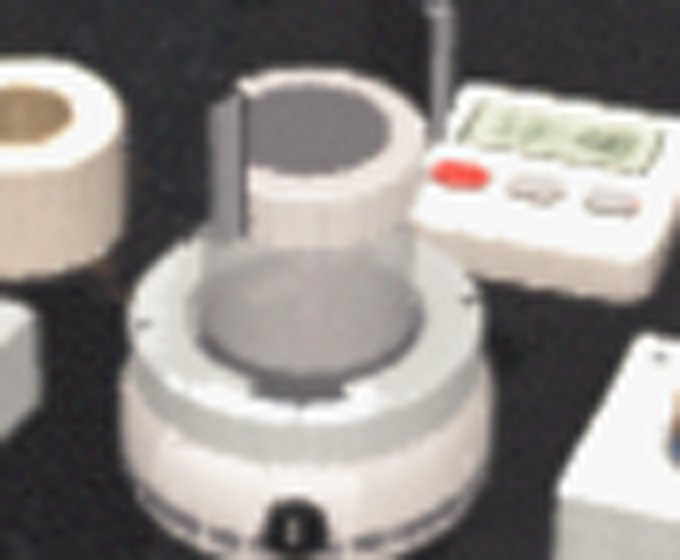

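The jar sits low and upright, and the front notch at crop (300,390) no longer shows a lug. A final 2–3°, then release.

Emit:
drive_tool --hand '[1,1,1,0.6,0.3,0.15,0.15,0.15]' --linear '[[-0.02,-0.03,0],[0,0,0],[0,0,0],[0,0,0],[0,0,0],[0,0,0],[0,0,0],[0,0,0]]' --turn '[[0.03,-0.03,0.35],[0,0,0],[0,0,0],[0,0,0],[0,0,0],[0,0,0],[0,0,0],[0,0,0]]'

```text
clock: 33.9
tcp_pos: [0.6317, 0.2988, 0.0734]
tool_rot: [0.838, 0.546, 0.001, 0.0]
contact_force: [-0.3, 0.5, 0.1]
finger_gap: 0.0724
```

```bash
python3 - <<'E'
from go import *
go(.6315,.2985,.0743,-25)
print(arm.state()['ft_torque'])
E
```

```text
t 33.9 p [0.6317 0.2988 0.0734] tilt [0.05 0.03] yaw -23.85 gap 0.0724 F [-0.3  0.5  0.1]
units [-0.008 -0.002 -0.023] max 0.02 rz units 0.191
q6 46
rotfix [ 0.005 -0.008  0.   ]
[-0.01789298  0.00724711  0.023455  ]
```

Released. Now going straight up and back, clear of the view.

Emit:
drive_tool --hand '[0.15,0.15,0.15,0.15,0.15,0.15,0.15]' --linear '[[0,0,-0.3],[0,0,-0.6],[0,0,-0.8],[0,0,-0.8],[0,0,-0.8],[0,0,-0.5],[0,0,0]]' --turn '[[0,0,0],[0,0,0],[0,0,0],[0,0,0],[0,0,0],[0,0,0],[0,0,0]]'

```text
clock: 34.48
tcp_pos: [0.6296, 0.298, 0.232]
tool_rot: [0.838, 0.546, -0.003, -0.001]
contact_force: [0.4, 1.0, 0.5]
finger_gap: 0.0724
```

```bash
python3 - <<'E'
from go import *
go(.33,.40,.22)
E
```

```text
t 34.48 p [0.6296 0.298  0.232 ] tilt [-0.34 -0.1 ] yaw -23.76 gap 0.0724 F [0.4 1.  0.5]
units [-0.683 -7.882  0.341] max 7.88 rotfix [-0.045  0.039  0.   ]
```

Emit:
drive_tool --hand '[0.15,0.15,0.15,0.15,0.15,0.15,0.15,0.15,0.15,0.15,0.15]' --linear '[[0,-0.4,0],[0,-0.8,0],[-0.05,-0.8,0],[-0.1,-0.8,0],[-0.1,-0.8,0],[-0.1,-0.8,0],[-0.1,-0.8,0],[-0.1,-0.8,0],[-0.1,-0.6,0],[0,-0.3,0],[0,0,0]]' --turn '[[0,0,0],[0,0,0],[0,0,0],[0,0,0],[0,0,0],[0,0,0],[0,0,0],[0,0,0],[0,0,0],[0,0,0],[0,0,0]]'

```text
clock: 35.4
tcp_pos: [0.3548, 0.3855, 0.2257]
tool_rot: [0.838, 0.545, -0.005, -0.0]
contact_force: [0.2, -0.8, -0.2]
finger_gap: 0.0725
```

```bash
python3 - <<'E'
from go import *
from meas import *
go(.33,.40,.22)
s=grab('scene','sF'); t=grab('top','tF')
cv2.imwrite('pics/sFz.png',cv2.resize(s['pixels'][150:330,180:420],None,fx=3.3,fy=3.3,interpolation=cv2.INTER_CUBIC))
cv2.imwrite('pics/tFz.png',cv2.resize(t['pixels'][180:360,200:440],None,fx=3.3,fy=3.3,interpolation=cv2.INTER_CUBIC))
E
```

```text
t 35.4 p [0.3548 0.3855 0.2257] tilt [-0.49 -0.27] yaw -23.96 gap 0.0725 F [ 0.2 -0.8 -0.2]
units [ 0.081 -0.713  0.147] max 0.71 rotfix [-0.056  0.075  0.   ]
```

View pics/sFz.png

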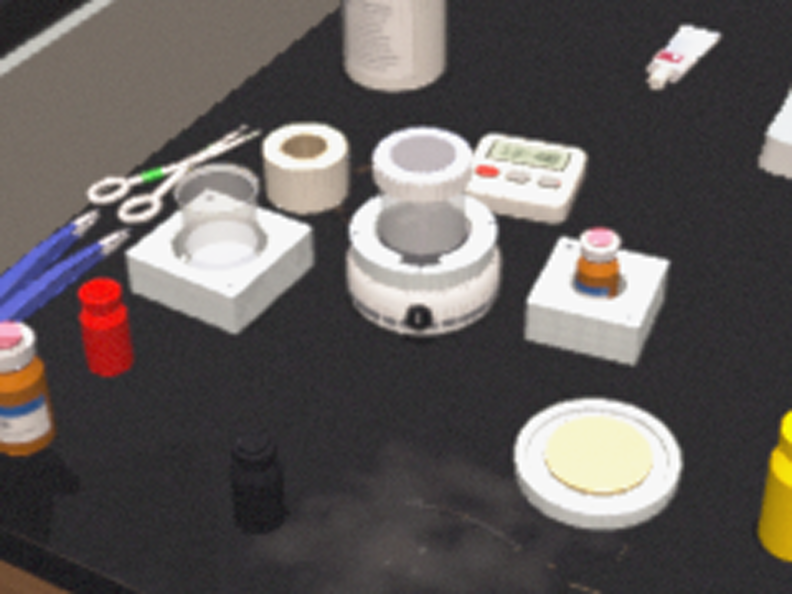

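View pics/tFz.png

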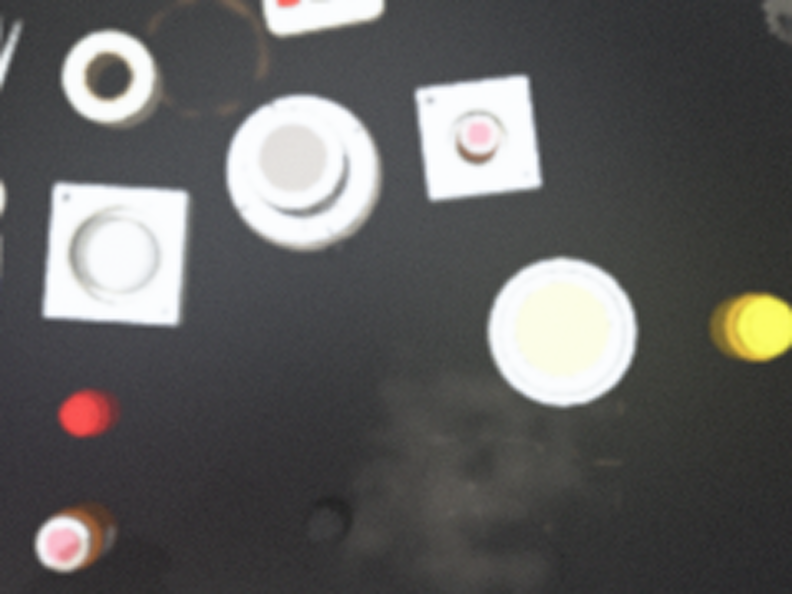

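Both views show everything in its place: beaker at scene crop (220,215), jar in the drive (423,195), vial (597,265), dish (598,455). The tape and the timer haven't moved. Now the numbers.

```bash
python3 - <<'E'
from meas import *
T={'jar':((.631,.299),.04,.082,.098,.090),'vial':((.651,.203),.02,.054,.068,.059),'beaker':((.582,.399),.035,.056,.075,.064),'drive':((.631,.298),.05,.037,.047,.042),'bblock':((.582,.399),.055,.022,.035,.028),'vblock':((.651,.203),.05,.022,.036,.028),'holder':((.547,.154),.055,.0085,.02,.012)}
for tg in ('tF','sF'):
    d=load(tg); w=cloud(d)
    for k,(xy,r,a,b,z) in T.items():
        m=seg(d,xy,r,a,b,w); P=outer(d,m,z); c,rr=circ(P); R=cv2.minAreaRect((P*1000).astype(np.float32))
        zz=np.nanmedian(w[...,2][m>0]); print(tg,k,m.sum(),'c',np.round(c,4),'r',round(rr,4),'z',round(zz,4),'rect',np.round(R[0],1))
    print('dish',disc(d,(.548,.155),.04))
# lug check & jar axis tilt from scene cup
d=load('sF'); w=cloud(d)
for lo,hi in ((.046,.058),(.06,.074)):
    m=(w[...,2]>lo)&(w[...,2]<hi)&(np.hypot(w[...,0]-.631,w[...,1]-.299)<.03); print('cup',m.sum(),circ(w[m][:,:2]))
for tg in ('top0','tF'):
    d=load(tg); print(tg,[np.round(pt(d,u,v),3) for u,v in ((233,190),(297,175))])
a,b=load('scene0')['pixels'],load('sF')['pixels']; print('tape/timer diff', [float(cv2.absdiff(a[y0:y1,x0:x1],b[y0:y1,x0:x1]).mean()) for x0,x1,y0,y1 in ((258,285,187,213),(340,358,190,218))])
E
```

```text
tF jar 731 c [0.6299 0.2978] r 0.0251 z 0.0899 rect [629.7 298. ]
tF vial 101 c [0.6485 0.2033] r 0.0092 z 0.0574 rect [649.  203.4]
tF beaker 145 c [0.5813 0.3976] r 0.0219 z 0.0627 rect [581.4 397.1]
tF drive 612 c [0.6297 0.2979] r 0.0383 z 0.0417 rect [629.1 297.5]
tF bblock 891 c [0.5818 0.3988] r 0.0406 z 0.0277 rect [581.8 398.8]
tF vblock 895 c [0.6512 0.2027] r 0.0336 z 0.0276 rect [651.  202.7]
tF holder 1064 c [0.5467 0.1535] r 0.0389 z 0.0111 rect [546.7 153.2]Traceback (most recent call last):
  File "<stdin>", line 8, in <module>
  File "meas.py", line 21, in disc
    n,l,s,c=cv2.connectedComponentsWithStats(m); i=1+np.argmax(s[1:,4]); m=(l==i).astype(np.uint8)
                                                     ~~~~~~~~~^^^^^^^^^
    return _wrapfunc(a, 'argmax', axis=axis, out=out, **kwds)
    return bound(*args, **kwds)
ValueError: attempt to get argmax of an empty sequence
```

```bash
python3 - <<'E'
from meas import *
d=load('sF'); w=cloud(d)
print('dish',disc(d,(.548,.155),.04))
for lo,hi in ((.046,.056),(.06,.074)):
    m=(w[...,2]>lo)&(w[...,2]<hi)&(np.hypot(w[...,0]-.631,w[...,1]-.299)<.03); print('cup',m.sum(),circ(w[m][:,:2]))
a,b=load('scene0')['pixels'],d['pixels']; print('diff', [float(cv2.absdiff(a[y0:y1,x0:x1],b[y0:y1,x0:x1]).mean()) for x0,x1,y0,y1 in ((258,285,187,213),(340,358,190,218))])
f=lambda t: cv2.resize(load(t)['pixels'][215:237,290:330],(400,220),interpolation=cv2.INTER_CUBIC)
im=np.vstack([np.hstack([f('s32'),f('s33')]),np.hstack([f('s34'),f('sF')])]); cv2.imwrite('pics/notch.png',cv2.convertScaleAbs(im,alpha=1.8))
for t in ('s32','s33','s34','sF'):
    w=cloud(load(t)); print(t,np.round(w[228:231,304:312,2]*1000).tolist())
E
```

```text
dish (np.float64(0.012851591437816277), (array([0.54714033, 0.15396424]), np.float64(0.02452339114650854)))
cup 113 (array([0.63079526, 0.29977737]), np.float64(0.022443304991990053))
cup 169 (array([0.63104188, 0.29985704]), np.float64(0.02267689907850478))
diff [6.01329534662868, 4.656084656084656]
s32 [[41.0, 40.0, 39.0, 41.0, 42.0, 41.0, 40.0, 40.0], [37.0, 39.0, 40.0, 40.0, 39.0, 39.0, 39.0, 39.0], [35.0, 36.0, 38.0, 39.0, 38.0, 37.0, 38.0, 34.0]]
s33 [[39.0, 38.0, 37.0, 40.0, 40.0, 38.0, 40.0, 38.0], [37.0, 36.0, 36.0, 35.0, 37.0, 39.0, 36.0, 37.0], [33.0, 32.0, 33.0, 34.0, 33.0, 33.0, 31.0, 34.0]]
s34 [[40.0, 39.0, 41.0, 40.0, 40.0, 40.0, 39.0, 39.0], [37.0, 38.0, 35.0, 36.0, nan, 38.0, 38.0, 36.0], [32.0, 34.0, 34.0, 34.0, 34.0, 34.0, 33.0, 34.0]]
sF [[39.0, 40.0, 40.0, 41.0, 40.0, 40.0, 39.0, 40.0], [38.0, 38.0, 39.0, 37.0, 39.0, 37.0, 37.0, 37.0], [37.0, 36.0, 36.0, 35.0, 36.0, 37.0, 36.0, 35.0]]
```

View pics/notch.png

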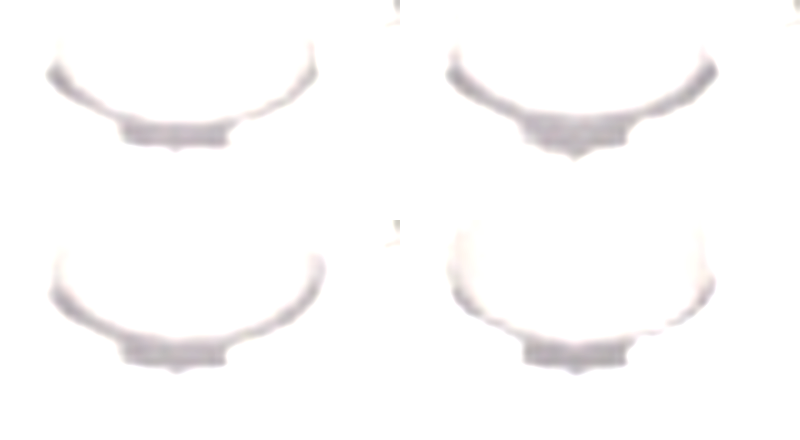

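```bash
python3 - <<'E'
from meas import *
for i in range(3): grab('scene',f'sG{i}')
for t in ('scene0','s31','s32','s33','s34','sF','sG0','sG1','sG2'):
    w=cloud(load(t)); print(t,[np.round(np.nanmedian(w[r,304:312,2])*1000,1) for r in range(226,233)],'rim',np.round(np.nanmedian(w[232:234,304:312,2])*1000,1), 'rgb',load(t)['pixels'][229,304:312].mean(0).round())
E
```

```text
scene0 [np.float64(31.7), np.float64(31.9), np.float64(31.8), np.float64(31.8), np.float64(31.8), np.float64(43.1), np.float64(43.5)] rim 42.3 rgb [146. 138. 140.]
s31 [np.float64(45.7), np.float64(44.9), np.float64(45.1), np.float64(44.5), np.float64(42.9), np.float64(43.7), np.float64(43.4)] rim 42.5 rgb [141. 139. 145.]
s32 [np.float64(44.9), np.float64(43.1), np.float64(40.5), np.float64(39.1), np.float64(37.0), np.float64(42.9), np.float64(42.7)] rim 41.8 rgb [116. 114. 119.]
s33 [np.float64(42.9), np.float64(41.3), np.float64(38.3), np.float64(36.5), np.float64(33.2), np.float64(42.8), np.float64(43.5)] rim 42.7 rgb [109. 107. 111.]
s34 [np.float64(42.9), np.float64(41.0), np.float64(39.8), np.float64(36.7), np.float64(34.0), np.float64(42.7), np.float64(43.4)] rim 42.3 rgb [113. 111. 115.]
sF [np.float64(43.9), np.float64(42.5), np.float64(40.3), np.float64(37.5), np.float64(35.8), np.float64(43.3), np.float64(44.5)] rim 42.1 rgb [108. 106. 110.]
sG0 [np.float64(44.7), np.float64(41.7), np.float64(40.5), np.float64(38.2), np.float64(35.2), np.float64(43.2), np.float64(43.1)] rim 41.9 rgb [108. 107. 110.]
sG1 [np.float64(44.1), np.float64(42.4), np.float64(40.1), np.float64(38.0), np.float64(36.1), np.float64(43.6), np.float64(42.2)] rim 42.0 rgb [108. 106. 110.]
sG2 [np.float64(43.3), np.float64(41.9), np.float64(40.5), np.float64(38.7), np.float64(35.4), np.float64(42.3), np.float64(43.2)] rim 42.1 rgb [108. 107. 111.]
```

```bash
python3 - <<'E'
from meas import *
for t,c in (('s32',(.6318,.2995)),('s33',(.6336,.3004)),('s34',(.633,.2995)),('sG0',(.6318,.2998)),('sG1',(.6318,.2998)),('sG2',(.6318,.2998))):
    w=cloud(load(t)); print(t,[ (round(float(np.nanmedian(np.hypot(w[r,304:312,0]-c[0],w[r,304:312,1]-c[1])))*1000,1), round(float(np.nanmedian(w[r,304:312,2]))*1000,1)) for r in range(224,232)])
E
```

```text
s32 [(23.9, 49.3), (23.5, 46.5), (24.3, 44.9), (24.6, 43.1), (24.0, 40.5), (25.2, 39.1), (25.3, 37.0), (35.7, 42.9)]
s33 [(23.6, 47.5), (23.2, 45.0), (23.4, 42.9), (23.9, 41.3), (23.7, 38.3), (23.9, 36.5), (22.0, 33.2), (37.9, 42.8)]
s34 [(22.9, 47.5), (23.0, 45.3), (22.7, 42.9), (23.0, 41.0), (24.0, 39.8), (24.0, 36.7), (22.4, 34.0), (36.7, 42.7)]
sG0 [(22.2, 47.8), (23.3, 46.2), (24.1, 44.7), (23.2, 41.7), (24.0, 40.5), (24.2, 38.2), (23.3, 35.2), (36.4, 43.2)]
sG1 [(23.2, 48.5), (22.9, 46.0), (23.2, 44.1), (23.9, 42.4), (23.4, 40.1), (23.8, 38.0), (23.9, 36.1), (36.7, 43.6)]
sG2 [(24.0, 49.2), (23.6, 46.5), (22.2, 43.3), (23.1, 41.9), (24.2, 40.5), (24.7, 38.7), (23.1, 35.4), (35.2, 42.3)]
```

```bash
python3 - <<'E'
from h import *
print(arm.state()['clock'], arm.state()['contact_force']); print(arm.sign_off())
E
```

```text
35.65 [0.43541364 0.33074311 0.27530043]
the job is handed in; nothing more can be done
None
```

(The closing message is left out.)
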